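# Dry-fit a glass slab and show its joint end to the inspection camera

## Task

On the lay-up board, try the loose glass slab for fit: slide it along the board until its square end sits flush against the nailed-in neighbour slab, side edges in line, without shoving hard. Then lift the loose slab out, same face up, and show that square end to the inspection camera: centred on the lens and squarely facing it, 10 cm in front of it, the slab tilted to match the camera and not twisted. Finish still holding it there, motionless; do not touch the camera or disturb anything else.

Things in the scene. Friction and masses are not known exactly. Their poses are not given: they have to be found in the camera images.
- slab_center (a point): centre (half-way up) of the loose opal-glass slab, the one with a pointed end: 80 mm long, 46 mm wide (parallel sides 57 mm long), 25 mm thick, about 0.2 kg, lying flat on the lay-up board, 20 to 45 mm short of its neighbour. x runs lengthwise to the square end, 40 mm away; the point is 40 mm the other way; z is up. Grip across the 46 mm width (y).
- slab_end (a point): centre of the square end face of the loose slab (half-way up, 40 mm from the slab's centre); axes as slab_center, x pointing out of the face
- neighbour_face (a point): centre of the free end face of the neighbour slab (rectangular, 60 x 46 x 25 mm, held by four nails at its sides and a batten behind it). x points into the neighbour, the way the loose slab is pushed; y across, z up. When the loose slab is flush and in line, slab_end coincides with this point and the axes agree.
- layup_board: plywood board, 210 x 120 x 12 mm, fixed to the bench; origin at the centre of its underside, x toward the batten end; the slabs lie on its top, 12 mm over the bench. The nails stand 26 mm over the board, 15 mm and more beyond the neighbour's free face; nothing stands beside or behind the loose slab.
- lens (a point): inspection camera, grey box with a black lens barrel (72 mm long, 40 mm wide) on a column stand at the left of the bench, column 75 mm behind the lens. Point: centre of the lens front; it looks along its own -x, 30 degrees down; y level, z its upward axis. The slab's square end belongs at x = -0.10, y = z = 0 of this frame, slab axes x, y, z parallel to the camera's.
- glass_nugget: bystander, loose: flat glass bead, 24 mm wide, 10 mm high; origin under its centre
- marker: bystander, loose: marker pen, 124 mm long, 14 mm thick, lying along its y; origin under its centre
- flux_bottle: bystander, loose: small bottle, 48 mm wide, 103 mm high; origin under its centre
Things that resemble listed ones, but are neither listed nor needed, are in the scene too. Leave any black look-alike of the part that bears slab_center alone.

How it is judged:
By the outcome, as a careful person would: the job done as asked, in the order asked, and still so for the second after the job is handed in, while the arm keeps its last pose, push and grip.
It also fails if it takes over 40 s, if anything falls off the work surface, if the arm or the gripper's body presses on something with over 40 N, if the wrist force passes 120 N, or if a joint passes its speed limit or range.

## Robot

A 6-joint arm with a two-finger parallel gripper is mounted at the origin on a cart in front of the work surface, level with it; the furniture and walls round the work are solid. World frame = base frame: x ahead of the robot, y to its left, z up, the work surface at z = 0. Lengths are in m, angles in rad, forces in N, time in s.
With the tool pointing down it reaches from about 0.3 to 0.875 m from the base axis. Payload 6.4 kg.
Tool frame: the origin (TCP) lies midway between the tips of the shut fingers; the grasp point (between the pads) lies 19 mm behind it; y points along the fingers, x is the direction in which the jaws open and shut, and the axes are right-handed (so a half turn about y gives the same grasp; the last joint's range is limited). The gripper opens to 85 mm and grips with 20 to 120 N. Pads are 22 mm wide; open, the fingers measure 114 mm over their backs; the gripper's body (76 mm by 85 mm) begins 54 mm behind the grasp point. The pads swing forward as they close: fully open they stand 13 mm farther back than shut.
Start: joints at [1.043, 0.181, 1.607, -0, 1.354, -0.206], TCP at [0.182, 0.546, 0.231] pointing down, gripper open.
Joint ranges: [-2.99, 2.99], [-0.89, 2.07], [0.3, 2.58], [-1.14, 4.28], [0, 2.63], [-3.12, 3.12]. Speed limits (rad/s): [2.57, 2.57, 3.01, 3.14, 3.14, 3.14].

## Interface

Orientations are given as a unit quaternion [w, x, y, z].
In Python, from bench import ctrl gives the robot as it stands.
- The arm moves only by the tool step_arm, never from a script. Its argument "commands" is a list of rows, each a list of 7 numbers: the turn, a rotation vector about the tool's x, y, z in units of 6 degrees (1.0 is 6 degrees), then the shift along the tool's x, y, z in units of 30 mm (1.0 is 30 mm), then the opening, from 0 (shut) to 1 (fully open). A call has 1 to 10 rows; each row shifts and turns the commanded pose from where the row before left it, along the tool's axes as they then stand; what a row does not reach is not made up. A row lasts 1/10 s, in which the tool goes at most 50 mm and 8.59 degrees, less where a joint would pass 70% of its speed; a pose out of reach is approached as far as the arm can. A call with a number of a shift or a turn outside -1 to 1 is refused whole. A call with a gripper value outside its range is refused whole. The fingers move at their own pace and stop on an object; the grip force is fixed at half the most. Time passes only in rows, so rows that do not move let the fingers close. It gives the time, the measured TCP pose, the force and the opening at its end, in the units of the state.
- ctrl.get_obs(): the state, without advancing time (a new reading comes with each control period).
- ctrl.camera(name): name is "scene" or "top" or "wrist"; returns (picture, depth): 480x640x3 uint8, blue, green, red; 480x640 float32, m along the optical axis (not along the pixel's ray), 0 where there is no reading.
- ctrl.get_calibration(name): a dict with "intrinsics" (3x3 intrinsics, pixels), "R" (3x3) and "t" (3): a world point X has camera coordinates R X + t. Camera axes: x right, y down, z forward; pixel columns grow to the right and rows downward; lengths in m; the calibration is good to about 2 mm. The wrist camera is an equidistant fisheye: a pixel r from the principal point sees the ray r / f radians off the axis. A picture is of the moment at which its call begins: read the wrist's pose just before it. get_calibration takes no time and is no camera call; for the wrist camera it gives the pose at the moment of the call.
- ctrl.hand_in(): hands the job in, once; it reports no verdict.
Trained networks look in the newest picture that a camera, given by its name, has taken for a name from the list of things; names that differ only in an ending like _2 or _b are one class to them, and where a whole thing is asked for, a point or a joint stands for the part that bears it (a point fixed in the world has none). Each returns a list of dicts, best first, with "p" (0 to 1); they miss things now and then, are a little off and sometimes report something else, mostly with a low value. They report only what shows in the picture. A call takes as long as a camera call. They do not tell look-alikes from the thing itself.
- ctrl.boxes_of(thing, camera): "point" ([x, y, z] in m, in the coordinates of the camera as it stood for that picture, good to about 4 mm: the middle of the surface that is visible of it).
- ctrl.silhouettes(thing, camera): "pixels" (480x640 bool, what is visible of it).
The state is a dict: "time_s": time; "q": joint angles; "dq": joint speeds; "joint_efforts": joint torques, N m; "eef_pos": TCP position; "eef_rot": TCP orientation; "wrist_force": force on the tool from outside, world axes, zero at the start; "torque": the same for the moment, N m; "opening": opening from 0.0 (shut) to 1.0 (fully open).
Only numpy, scipy, OpenCV 4.12 (cv2) and the standard library are available. Lean on these libraries where they do the work, as an engineer would, in place of code of your own. Each camera call takes 0.05 s, during which the arm holds its last target.

## Working session

There is one attempt and no reset: what is moved stays moved. The work goes in short steps, Python scripts to look and compute and a tool call to move; the robot and the scene stay as the last step left them, time stands still between calls to the robot, and variables do not carry over. Pictures are saved under pics/ and viewed, and the job is handed in when it is done.

Besides the shell and the picture viewer there is one more tool, called after ">>>" as name([rows], argument=value, ...), one row to a line, values as JSON. step_arm: Moves the arm, as the interface text tells. Its arguments: {"type":"object","properties":{"commands":{"type":"array"}},"required":["commands"]}

```bash
ls; mkdir -p pics
cat > h.py <<'E'
import numpy as np, cv2
from bench import ctrl
from scipy.spatial.transform import Rotation as R
def rq(q): return R.from_quat([q[1],q[2],q[3],q[0]])
def w(p,cal): return cal['R'].T@(np.array(p)-cal['t'])
def bp(u,v,d,cal):
    K=cal['intrinsics']; u=np.asarray(u,float);v=np.asarray(v,float)
    P=np.stack([(u-K[0,2])/K[0,0]*d,(v-K[1,2])/K[1,1]*d,d],-1)
    return (P-cal['t'])@cal['R']
def pr(X,cal):
    c=cal['R']@np.array(X)+cal['t']; p=cal['intrinsics']@c; return p[:2]/p[2]
E
python3 - <<'E'
from h import *
o=ctrl.get_obs(); print(o)
for n in ['scene','top']:
    im,d=ctrl.camera(n); cal=ctrl.get_calibration(n)
    cv2.imwrite(f'pics/{n}0.png',im); np.savez(f'{n}0.npz',im=im,d=d)
    print(n,cal)
    for t in ['slab_center','neighbour_face','layup_board','lens','glass_nugget','marker','flux_bottle','slab_end']:
        for b in ctrl.boxes_of(t,n): print(n,t,round(b['p'],2),w(b['point'],cal).round(3),pr(w(b['point'],cal),cal).round())
E
```

```text
pics
{'time_s': 0.0, 'q': array([ 1.04268692e+00,  1.81578586e-01,  1.60801056e+00,  1.98911611e-05,
        1.35384127e+00, -2.06343868e-01]), 'dq': array([ 0.00172202, -0.00040512,  0.00037509,  0.00167643, -0.00128877,
        0.00277364]), 'joint_efforts': array([ 4.59475796e-04, -4.44884670e+01, -3.51328254e+01, -2.27304186e-04,
        9.06517671e-03, -1.73481948e-05]), 'eef_pos': array([0.18154776, 0.54498801, 0.23036184]), 'eef_rot': array([-0.57338101,  0.57389618,  0.41285035, -0.41404345]), 'wrist_force': array([-0.39993158, -0.17246678, -0.07106174]), 'torque': array([-0.00700601,  0.04374647,  0.01100461]), 'opening': 0.9987536806952168}
scene {'intrinsics': array([[573.06220619,   0.        , 320.94482869],
       [  0.        , 573.06220619, 242.94721255],
       [  0.        ,   0.        ,   1.        ]]), 'R': array([[ 0.7661902 , -0.64254913,  0.0091211 ],
       [-0.39842538, -0.48613213, -0.77777424],
       [ 0.50419222,  0.59228892, -0.62847756]]), 't': array([-0.44695789,  0.31709781,  1.10714581])}
scene slab_center 0.89 [ 0.49  -0.204  0.04 ] [349. 333.]
sce
[... 744 characters left out ...]
2099581e-01, -2.04985339e-03, -1.25436117e-01],
       [ 1.25452757e-01, -1.75216805e-02, -9.91944856e-01]]), 't': array([-0.07101115,  0.54140096,  1.26861628])}
top slab_center 0.96 [ 0.498 -0.197  0.034] [366. 259.]
top slab_center 0.74 [ 0.559 -0.016  0.028] [300. 237.]
top neighbour_face 0.77 [ 0.584 -0.18   0.04 ] [360. 228.]
top layup_board 0.82 [ 0.513 -0.184  0.009] [360. 255.]
top layup_board 0.71 [ 0.499 -0.194  0.037] [365. 259.]
top lens 0.84 [0.59  0.222 0.327] [186. 203.]
top marker 0.64 [ 0.518 -0.371  0.012] [427. 253.]
top flux_bottle 0.84 [0.414 0.232 0.068] [206. 289.]
top slab_end 0.97 [ 0.501 -0.191  0.036] [364. 258.]
top slab_end 0.6 [ 0.557 -0.022  0.023] [302. 238.]
```

View pics/scene0.png

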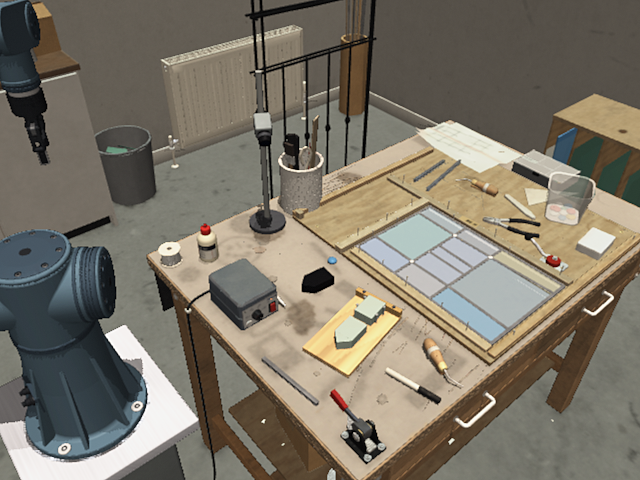

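View pics/top0.png

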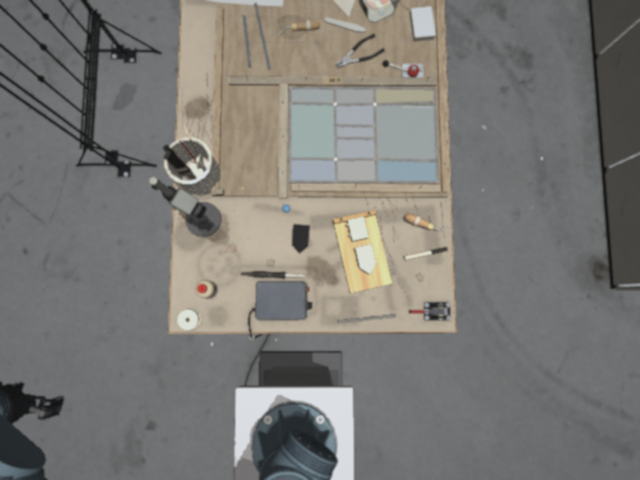

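Run:
```python
import numpy as np,cv2
a=np.load('top0.npz')['im'][190:300,290:450]
cv2.imwrite('pics/crop_top.png',cv2.resize(a,None,fx=5,fy=5,interpolation=cv2.INTER_CUBIC))
a=np.load('scene0.npz')['im'][255:395,290:450]
cv2.imwrite('pics/crop_sc.png',cv2.resize(a,None,fx=4,fy=4,interpolation=cv2.INTER_CUBIC))
a=np.load('scene0.npz')['im'][60:300,150:350]
cv2.imwrite('pics/crop_cam.png',cv2.resize(a,None,fx=2.5,fy=2.5,interpolation=cv2.INTER_CUBIC))
```

```text
(no output)
```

View pics/crop_top.png

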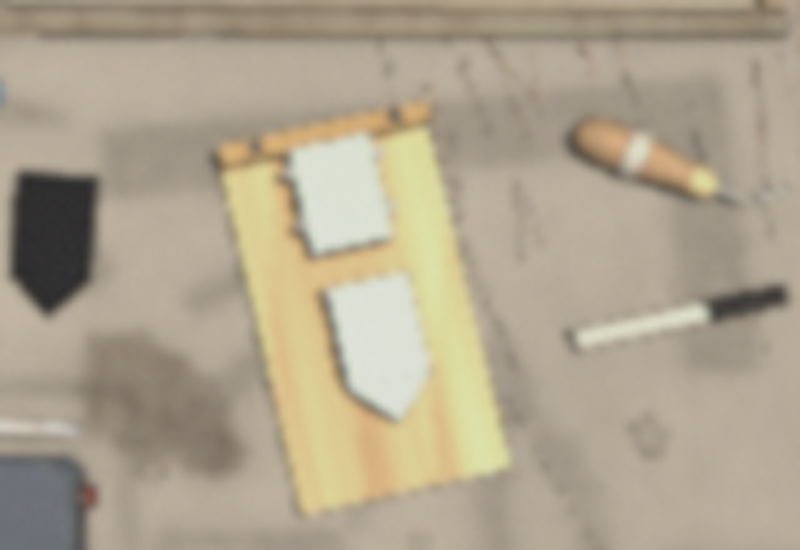

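View pics/crop_sc.png

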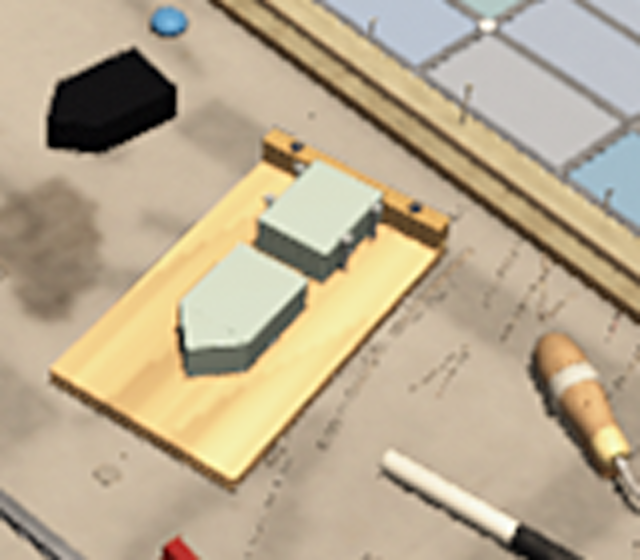

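View pics/crop_cam.png

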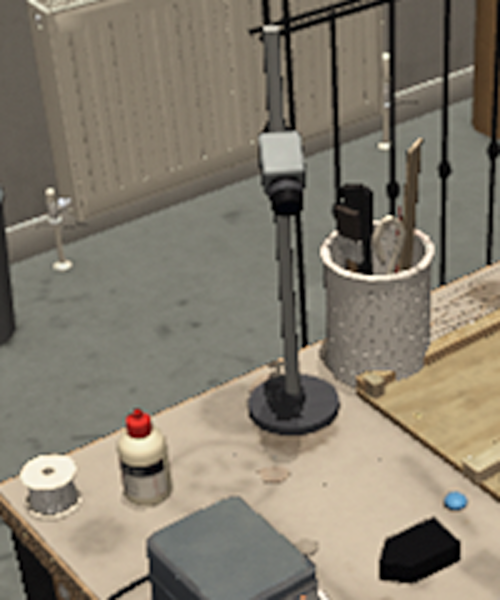

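The pale pointed slab is at scene (349,333) and top (366,259). The things it could be mistaken for are the black pointed slab at scene (317,279) / top (300,237), and the neighbour at scene (367,308) / top (360,228), which is rectangular and nailed against the batten. I choose the pale pointed one on the board; the crops confirm it. Next I measure it.

```bash
cat >> h.py <<'E'
from scipy.optimize import minimize, least_squares
SL=np.array([[.040,.023],[.040,-.023],[-.017,-.023],[-.040,0],[-.017,.023]])
NB=np.array([[0,.023],[0,-.023],[.06,-.023],[.06,.023]])
def poly(S,p): 
    c,s=np.cos(p[2]),np.sin(p[2]); return S@np.array([[c,s],[-s,c]])+p[:2]
def sdf(S,p,pts):
    P=poly(S,p).astype(np.float32)*1000
    return np.array([cv2.pointPolygonTest(P.reshape(-1,1,2),(float(a*1000),float(b*1000)),True) for a,b in pts])
E
python3 - <<'E'
from h import *
for n in ['scene','top']:
    im,d=ctrl.camera(n); cal=ctrl.get_calibration(n)
    for t in ['slab_center','neighbour_face','lens','layup_board']:
        for i,s in enumerate(ctrl.silhouettes(t,n)):
            m=s['pixels']&(d>0); v,u=np.nonzero(m)
            X=bp(u,v,d[v,u],cal); np.save(f'{n}_{t}_{i}.npy',X)
            print(n,t,round(s['p'],2),m.sum(),u.mean().round(),v.mean().round(),np.median(X,0).round(4),X.min(0).round(3),X.max(0).round(3))
            top=X[abs(X[:,2]-.037)<.005]
            if t in('slab_center','neighbour_face') and len(top)>50:
                print('  top z',top[:,2].mean(), 'mean',top.mean(0).round(4), 'minrect',cv2.minAreaRect((top[:,:2]*1000).astype(np.float32)))
E
```

```text
scene slab_center 0.88 601 316.0 280.0 [ 0.5519 -0.0201  0.0252] [ 0.513 -0.04  -0.001] [0.595 0.029 0.032]
scene slab_center 0.74 734 349.0 332.0 [ 0.4923 -0.2014  0.0376] [ 0.454 -0.22   0.012] [ 0.545 -0.165  0.046]
  top z 0.03810870164661983 mean [ 0.4958 -0.195   0.0381] minrect ((494.193603515625, -194.17225646972656), (83.05858612060547, 46.65237045288086), 11.559083938598633)
scene neighbour_face 0.95 650 368.0 309.0 [ 0.5717 -0.1756  0.0372] [ 0.545 -0.203  0.01 ] [ 0.619 -0.128  0.045]
  top z 0.03796163554850105 mean [ 0.5775 -0.1731  0.038 ] minrect ((582.504150390625, -171.51971435546875), (68.16080474853516, 55.65161895751953), 11.567853927612305)
scene lens 0.72 607 262.0 126.0 [0.5845 0.2187 0.3201] [ 0.561  0.187 -0.856] [1.882 2.073 0.344]
scene lens 0.54 594 368.0 309.0 [ 0.5721 -0.1747  0.0375] [ 0.545 -0.2    0.01 ] [ 0.614 -0.128  0.045]
scene layup_board 0.67 3172 350.0 336.0 [ 0.49   -0.2051  0.0137] [ 0.403 -0.267 -0.002] [ 0.635 -0.105  0.042]
top slab_center 0.81 404 366.0 259.0 [ 0.5001 -0.1963  0.0372] [ 0.459 -0.221  0.016] [ 0.534 -0.169  0.045]
  top 
[... 339 characters left out ...]
.457 -0.227  0.006] [ 0.54  -0.169  0.045]
  top z 0.03723469836404343 mean [ 0.4999 -0.1963  0.0372] minrect ((496.7576599121094, -197.41653442382812), (76.97437286376953, 46.010494232177734), 12.562234878540039)
top neighbour_face 0.62 367 358.0 229.0 [ 0.5815 -0.1749  0.0378] [ 0.55  -0.201  0.015] [ 0.615 -0.147  0.048]
  top z 0.037596505024529284 mean [ 0.5819 -0.1745  0.0376] minrect ((582.2266235351562, -175.3489990234375), (60.19733428955078, 46.44830322265625), 12.54914379119873)
top lens 0.77 720 185.0 202.0 [0.5929 0.2241 0.3274] [ 0.564  0.187 -0.857] [0.869 0.647 0.417]
top layup_board 0.66 2461 362.0 254.0 [ 0.5138 -0.1875  0.0128] [ 0.408 -0.271 -0.008] [ 0.634 -0.109  0.042]
```

```bash
cat >> h.py <<'E'
def tool_of(slabR, flip=False):
    # slabR: columns slab x,y,z ; tool y=-slab z ; tool x = +-slab y
    s=-1 if flip else 1
    x=s*slabR[:,1]; y=-slabR[:,2]; return np.stack([x,y,np.cross(x,y)],1)
def yawR(a): return R.from_euler('z',a).as_matrix()
def state():
    o=ctrl.get_obs(); return o,rq(o['eef_rot']).as_matrix(),o['eef_pos']
def delta(Rt,pt):
    o,Rc,pc=state()
    rv=R.from_matrix(Rc.T@Rt).as_rotvec(); 
    print('turn units',(np.rad2deg(rv)/6).round(3),'| shift(cur axes)',(Rc.T@(pt-pc)/.03).round(3),'| shift(target axes)',(Rt.T@(pt-pc)/.03).round(3))
E
python3 - <<'E'
from h import *
o,Rc,pc=state(); print(Rc.round(3),pc)
cal=ctrl.get_calibration('wrist'); C=-cal['R'].T@cal['t']
print('cam in tool',(Rc.T@(C-pc)).round(4)); print('cam axes in tool(cols)',(Rc.T@cal['R'].T).round(3)); print(cal['intrinsics'])
for f in(0,1): delta(tool_of(yawR(np.deg2rad(12)),f),np.array([.49,-.2,.25]))
E
```

```text
[[ 0.316 -0.    -0.949]
 [ 0.949 -0.     0.316]
 [-0.    -1.     0.   ]] [0.18182817 0.54547871 0.23125558]
cam in tool [ 0.0006 -0.1416  0.0761]
cam axes in tool(cols) [[ 1.     0.001 -0.   ]
 [ 0.001 -0.296  0.955]
 [ 0.001 -0.955 -0.296]]
[[371.64829954   0.         318.89440333]
 [  0.         371.64829954 235.47020781]
 [  0.           0.           1.        ]]
turn units [-0.000e+00 -5.073e+00 -1.000e-03] | shift(cur axes) [-20.326  -0.623 -17.603] | shift(target axes) [-26.442  -0.625  -4.881]
turn units [ 1.0000e-03  2.4927e+01 -0.0000e+00] | shift(cur axes) [-20.326  -0.623 -17.603] | shift(target axes) [26.442 -0.625  4.881]
```

Run:
```python
from h import *
P=[]
for n in ['scene','top']:
    z=np.load(f'{n}0.npz'); d=z['d'];im=z['im']; cal=ctrl.get_calibration(n)
    v,u=np.nonzero(d>0); X=bp(u,v,d[v,u],cal)
    k=(abs(X[:,0]-.6)<.13)&(abs(X[:,1]-.24)<.13)&(X[:,2]>.002)&(X[:,2]<.6)
    X=X[k]; c=im[v[k],u[k]].mean(1)
    print(n,len(X))
    for a,b in [(.002,.03),(.05,.12),(.12,.2),(.2,.26),(.26,.28),(.28,.3),(.3,.32),(.32,.34),(.34,.36),(.36,.4),(.4,.5)]:
        m=(X[:,2]>a)&(X[:,2]<b)&(X[:,0]-.6>-.1)
        if m.sum()>3: print((a,b),m.sum(),np.median(X[m],0).round(3),X[m].min(0).round(3),X[m].max(0).round(3),c[m].mean().round())
a=np.load('top0.npz')['im'][165:245,140:230]
cv2.imwrite('pics/crop_topcam.png',cv2.resize(a,None,fx=7,fy=7,interpolation=cv2.INTER_CUBIC))
a=np.load('scene0.npz')['im'][60:245,220:310]
cv2.imwrite('pics/crop_scam.png',cv2.resize(a,None,fx=3.2*1.0,fy=3.2,interpolation=cv2.INTER_CUBIC))
```

```text
scene 6118
(0.002, 0.03) 2840 [0.612 0.216 0.006] [0.5   0.11  0.002] [0.73 0.35 0.03] 134.0
(0.05, 0.12) 822 [0.689 0.247 0.087] [0.599 0.211 0.05 ] [0.73  0.331 0.12 ] 111.0
(0.12, 0.2) 820 [0.694 0.257 0.149] [0.599 0.211 0.12 ] [0.73  0.335 0.2  ] 106.0
(0.2, 0.26) 227 [0.691 0.259 0.212] [0.6   0.228 0.2  ] [0.73  0.319 0.245] 68.0
(0.26, 0.28) 6 [0.58  0.205 0.279] [0.571 0.2   0.276] [0.583 0.212 0.28 ] 1.0
(0.28, 0.3) 86 [0.574 0.2   0.293] [0.561 0.19  0.281] [0.607 0.239 0.3  ] 17.0
(0.3, 0.32) 184 [0.577 0.208 0.31 ] [0.563 0.189 0.3  ] [0.624 0.305 0.32 ] 58.0
(0.32, 0.34) 281 [0.592 0.229 0.331] [0.565 0.202 0.32 ] [0.628 0.305 0.34 ] 165.0
(0.34, 0.36) 69 [0.605 0.256 0.346] [0.578 0.231 0.34 ] [0.618 0.271 0.36 ] 97.0
(0.36, 0.4) 111 [0.606 0.257 0.38 ] [0.6   0.25  0.361] [0.618 0.268 0.4  ] 80.0
(0.4, 0.5) 115 [0.607 0.257 0.419] [0.601 0.251 0.4  ] [0.619 0.27  0.435] 90.0
top 4984
(0.002, 0.03) 2728 [0.616 0.215 0.01 ] [0.5   0.11  0.002] [0.73  0.346 0.03 ] 131.0
(0.05, 0.12) 353 [0.695 0.245 0.087] [0.605 0.211 0.05 ] [0.729 0.322 0.12 ] 95.0
(0.12, 0.2) 492 [0.703 0.265 0.148] [0.68  0.209 0.12 ] [0.73  0.329 0.2  ] 126.0
(0.2, 0.26) 96 [0.712 0.263 0.212] [0.69  0.225 0.201] [0.73  0.31  0.218] 82.0
(0.28, 0.3) 31 [0.577 0.194 0.297] [0.564 0.186 0.288] [0.597 0.248 0.3  ] 55.0
(0.3, 0.32) 185 [0.581 0.202 0.309] [0.565 0.188 0.3  ] [0.632 0.299 0.32 ] 68.0
(0.32, 0.34) 492 [0.598 0.23  0.33 ] [0.57 0.2  0.32] [0.629 0.298 0.34 ] 123.0
(0.34, 0.36) 46 [0.606 0.251 0.342] [0.585 0.23  0.34 ] [0.618 0.261 0.36 ] 98.0
(0.36, 0.4) 59 [0.609 0.253 0.379] [0.604 0.25  0.36 ] [0.618 0.263 0.399] 69.0
(0.4, 0.5) 100 [0.61  0.255 0.43 ] [0.604 0.25  0.401] [0.619 0.264 0.436] 114.0
```

View pics/crop_topcam.png

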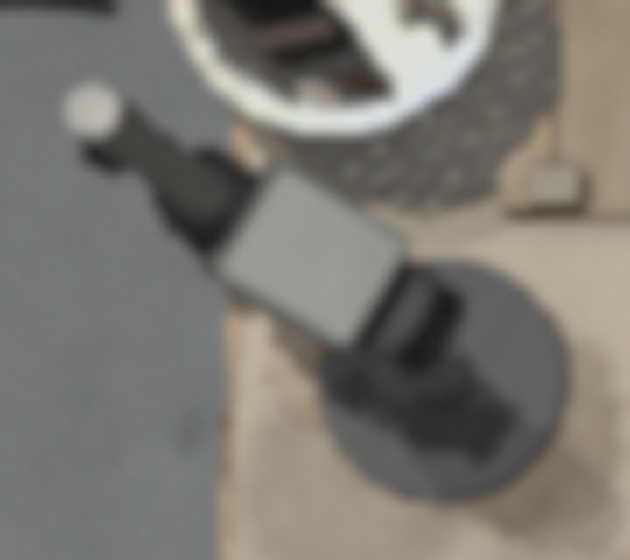

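View pics/crop_scam.png

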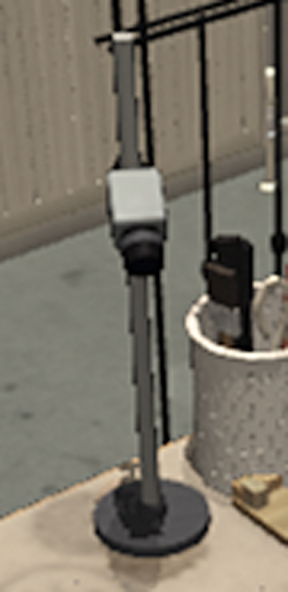

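Run:
```python
from h import *
o,Rc,pc=state()
delta(Rc,np.array([.38,.25,.40]))
```

```text
turn units [0. 0. 0.] | shift(cur axes) [-7.256 -5.624 -9.381] | shift(target axes) [-7.256 -5.624 -9.381]
```

>>> step_arm([
  [0,0,0,-0.73,-0.56,-0.94,1],
  [0,0,0,-0.73,-0.56,-0.94,1],
  [0,0,0,-0.73,-0.56,-0.94,1],
  [0,0,0,-0.73,-0.56,-0.94,1],
  [0,0,0,-0.73,-0.56,-0.94,1],
  [0,0,0,-0.73,-0.56,-0.94,1],
  [0,0,0,-0.73,-0.56,-0.94,1],
  [0,0,0,-0.73,-0.56,-0.94,1],
  [0,0,0,-0.73,-0.56,-0.94,1],
  [0,0,0,-0.73,-0.56,-0.94,1],
])

```text
time_s: 2.4
eef_pos: [0.3806, 0.2473, 0.4002]
eef_rot: [-0.574, 0.574, 0.414, -0.413]
wrist_force: [0.6, 1.0, 0.8]
opening: 1.0
```

>>> step_arm([
  [0,0,0,0,0,0,1],
  [0,0,0,0,0,0,1],
])

```text
time_s: 2.6
eef_pos: [0.3805, 0.2482, 0.3995]
eef_rot: [0.574, -0.574, -0.413, 0.413]
wrist_force: [0.1, 0.6, -0.3]
opening: 1.001
```

```bash
cat >> h.py <<'E'
def wray(u,v,cal):
    K=cal['intrinsics']; x=(np.asarray(u,float)-K[0,2])/K[0,0]; y=(np.asarray(v,float)-K[1,2])/K[1,1]
    r=np.hypot(x,y)+1e-12; s=np.tan(r)/r
    return np.stack([x*s,y*s,np.ones_like(x)],-1)
def wbp(u,v,d,cal): return (wray(u,v,cal)*np.asarray(d)[...,None]-cal['t'])@cal['R']
def wpr(X,cal):
    c=np.asarray(X)@cal['R'].T+cal['t']; r=np.hypot(c[...,0],c[...,1]); th=np.arctan2(r,c[...,2]); K=cal['intrinsics']
    return np.stack([K[0,2]+K[0,0]*th*c[...,0]/r,K[1,2]+K[1,1]*th*c[...,1]/r],-1)
def wshot(tag):
    cal=ctrl.get_calibration('wrist'); im,d=ctrl.camera('wrist')
    cv2.imwrite(f'pics/{tag}.png',im); np.savez(f'{tag}.npz',im=im,d=d,R=cal['R'],t=cal['t'],intrinsics=cal['intrinsics']); return im,d,cal
E
python3 - <<'E'
from h import *
im,d,cal=wshot('w1'); o=ctrl.get_obs(); print(o['eef_pos'],o['time_s'],wpr(np.array([.572,.197,.297]),cal))
for t in['lens']:
    for b in ctrl.boxes_of(t,'wrist'): print(t,b['p'],w(b['point'],cal).round(4))
    for i,s in enumerate(ctrl.silhouettes(t,'wrist')):
        np.save(f'w1_lens_{i}.npy',s['pixels']); print(s['p'],s['pixels'].sum(),np.argwhere(s['pixels']).mean(0))
E
```

```text
[0.3798344  0.24870391 0.39892383] 2.65 [331.35735884 436.95195892]
0.57 1008 [323.47718254 109.16071429]
```

View pics/w1.png

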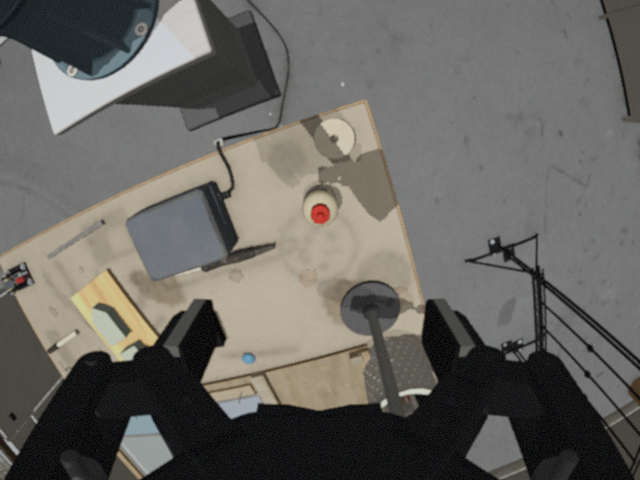

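```bash
cat >> h.py <<'E'
def lensR(yaw): 
    c,s=np.cos(yaw),np.sin(yaw); k=np.sqrt(3)/2
    x=np.array([k*c,k*s,.5]); z=np.array([-.5*c,-.5*s,k]); return np.stack([x,np.cross(z,x),z],1)
E
python3 - <<'E'
from h import *
o,Rc,pc=state()
cal=ctrl.get_calibration('wrist'); off=Rc.T@(-cal['R'].T@cal['t']-pc); Rtc=cal['R']@Rc # tool->cam
L=np.array([.572,.197,.297])
for name,Rt in [('down',tool_of(yawR(np.deg2rad(59)),1)),('tilt',tool_of(lensR(np.deg2rad(59)),1))]:
    print(name); delta(Rt,np.array([.44,.03,.40]))
    for p in [(.44,.03,.40),(.44,.03,.35),(.42,0,.35),(.42,0,.42),(.4,-.03,.4)]:
        c=Rtc@(Rt.T@(L-np.array(p))-off); f={'R':np.eye(3),'t':np.zeros(3),'intrinsics':cal['intrinsics']}
        print(p,wpr(c,f).round(),np.linalg.norm(c).round(3), 'cam',(np.array(p)+Rt@off).round(3))
E
```

```text
down
turn units [-4.0000e-03  1.7107e+01 -1.5000e-02] | shift(cur axes) [-6.299 -0.051 -4.223] | shift(target axes) [ 5.499 -0.049 -5.222]
(0.44, 0.03, 0.4) [359. -63.] 0.281 cam [0.48  0.095 0.542]
(0.44, 0.03, 0.35) [ 367. -100.] 0.238 cam [0.48  0.095 0.492]
(0.42, 0, 0.35) [ 368. -143.] 0.261 cam [0.46  0.065 0.492]
(0.42, 0, 0.42) [357. -89.] 0.316 cam [0.46  0.065 0.562]
(0.4, -0.03, 0.4) [ 361. -136.] 0.322 cam [0.44  0.035 0.542]
tilt
turn units [ 3.572 16.664 -4.48 ] | shift(cur axes) [-6.299 -0.051 -4.223] | shift(target axes) [ 5.499 -2.653 -4.498]
(0.44, 0.03, 0.4) [349.  64.] 0.342 cam [0.438 0.026 0.561]
(0.44, 0.03, 0.35) [354.  25.] 0.305 cam [0.438 0.026 0.511]
(0.42, 0, 0.35) [353.  -3.] 0.332 cam [ 0.418 -0.004  0.511]
(0.42, 0, 0.42) [348.  49.] 0.38 cam [ 0.418 -0.004  0.581]
(0.4, -0.03, 0.4) [350.  10.] 0.392 cam [ 0.398 -0.034  0.561]
```

>>> step_arm([
  [0,1,0,-0.7,0,-0.47,1],
  [0,1,0,-0.74,0,-0.4,1],
  [0,1,0,-0.77,0,-0.32,1],
  [0,1,0,-0.8,0,-0.24,1],
  [0,1,0,-0.83,0,-0.16,1],
  [0,1,0,-0.84,0,-0.07,1],
  [0,1,0,-0.85,0,0.02,1],
  [0,1,0,-0.85,0,0.1,1],
  [0,1,0,-0.84,0,0.2,1],
])

```text
time_s: 3.65
eef_pos: [0.2745, 0.0821, 0.3986]
eef_rot: [0.699, -0.699, -0.106, 0.107]
wrist_force: [0.2, 0.3, 0.7]
opening: 1.0
```

Run:
```python
from h import *
o,Rc,pc=state(); print(pc,o['q'])
for Rt in [tool_of(yawR(np.deg2rad(59)),1),tool_of(lensR(np.deg2rad(59)),1)]: delta(Rt,np.array([.44,.03,.40]))
```

```text
[0.27448485 0.08207508 0.39855868] [-1.33107584e-01 -6.28430319e-01  1.93935310e+00 -7.37174452e-05
  1.83199611e+00 -4.36673276e-01]
turn units [ 1.000e-03  8.065e+00 -1.300e-02] | shift(cur axes) [ 4.746 -0.056 -3.306] | shift(target axes) [ 5.623 -0.048  1.354]
turn units [ 4.697  7.872 -2.123] | shift(cur axes) [ 4.746 -0.056 -3.306] | shift(target axes) [5.623 0.635 1.196]
```

>>> step_arm([
  [0,0,0,0.79,0,-0.55,1],
  [0,0,0,0.79,0,-0.55,1],
  [0,0,0,0.79,0,-0.55,1],
  [0,0,0,0.79,0,-0.55,1],
  [0,0,0,0.79,0,-0.55,1],
  [0,0,0,0.79,0,-0.55,1],
  [0,1,0,0,0,0,1],
  [0,1,0,0,0,0,1],
  [0,1,0,0,0,0,1],
  [0,1,0,0,0,0,1],
])

```text
time_s: 4.65
eef_pos: [0.4409, 0.0316, 0.3985]
eef_rot: [0.706, -0.706, 0.041, -0.04]
wrist_force: [-0.3, 0.3, 0.1]
opening: 0.998
```

>>> step_arm([
  [0,1,0,0,0,0,1],
  [0,1,0,0,0,0,1],
  [0,1,0,0,0,0,1],
  [0,1,0,0,0,0,1],
  [1,0,0,0,0,0,1],
  [1,0,0,0,0,0,1],
  [1,0,0,0,0,0,1],
  [1,0,0,0,0,0,1],
  [1,0,0,0,0,0,1],
  [0,0,0,0,0,0,1],
])

```text
time_s: 5.65
eef_pos: [0.4403, 0.0302, 0.3975]
eef_rot: [0.836, -0.481, 0.133, -0.228]
wrist_force: [0.6, 0.6, -0.2]
opening: 0.998
```

Run:
```python
from h import *
o,Rc,pc=state(); print(pc,o['q'],o['time_s'])
delta(tool_of(lensR(np.deg2rad(59)),1),np.array([.44,.03,.40]))
im,d,cal=wshot('w2'); print(wpr(np.array([.572,.197,.297]),cal))
for b in ctrl.boxes_of('lens','wrist'): print(b['p'],w(b['point'],cal).round(4))
for i,s in enumerate(ctrl.silhouettes('lens','wrist')):
    np.save(f'w2_lens_{i}.npy',s['pixels']); print(s['p'],s['pixels'].sum(),np.argwhere(s['pixels']).mean(0))
```

```text
[0.440271   0.03015431 0.39745098] [-0.6103729  -0.38040182  1.87648662  0.5261863   1.67704178 -0.02722922] 5.65
turn units [-0.012  0.045 -0.066] | shift(cur axes) [-0.005 -0.078  0.035] | shift(target axes) [-0.005 -0.078  0.035]
[352.68070738  61.53504032]
0.93 [0.5823 0.2159 0.3211]
0.86 2915 [ 31.82915952 356.02778731]
```

View pics/w2.png

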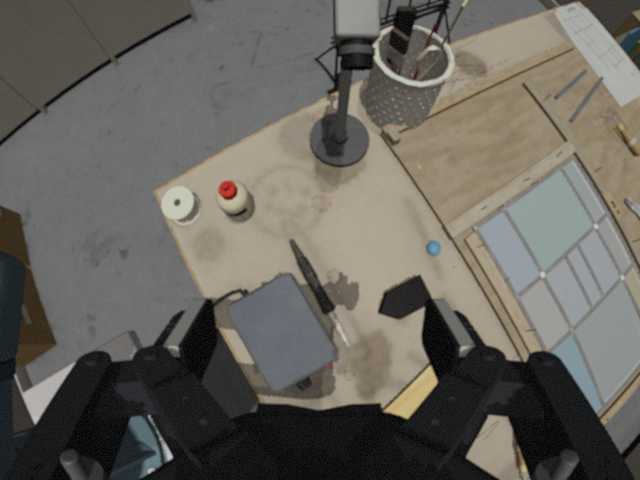

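```bash
cat > cl.py <<'E'
from h import *
def clouds():
    out={}
    for n in ['scene','top']:
        z=np.load(f'{n}0.npz'); d=z['d'];im=z['im']; cal=ctrl.get_calibration(n)
        v,u=np.nonzero(d>0); out[n]=(bp(u,v,d[v,u],cal),im[v,u].mean(1))
    z=np.load('w2.npz'); d=z['d'];im=z['im']; v,u=np.nonzero(d>0); out['w2']=(wbp(u,v,d[v,u],z),im[v,u].mean(1))
    return out
E
python3 - <<'E'
from cl import *
L=np.array([.572,.197,.297]); A=lensR(np.deg2rad(59))
for n,(X,c) in clouds().items():
    Y=(X-L)@A; k=(abs(Y[:,1])<.04)&(abs(Y[:,2])<.05)&(Y[:,0]>-.03)&(Y[:,0]<.11); Y=Y[k];c=c[k]
    print(n,k.sum())
    for a in np.arange(-.015,.1,.008):
        m=(Y[:,0]>a)&(Y[:,0]<a+.008)
        if m.sum()>3: print(round(a,3),m.sum(),'y',np.percentile(Y[m,1]*1e3,[2,50,98]).round(1),'z',np.percentile(Y[m,2]*1e3,[2,50,98]).round(1),c[m].mean().round())
E
python3 - <<'E'
import numpy as np,cv2
a=np.load('w2.npz')['im'][0:90,310:410]
cv2.imwrite('pics/w2c.png',cv2.resize(a,None,fx=6,fy=6,interpolation=cv2.INTER_CUBIC))
E
```

```text
scene 714
-0.007 72 y [-14.7  -1.9  11.1] z [-20.   -4.3   7.2] 10.0
0.001 45 y [-15.3   1.1  12.9] z [-23.    4.1   9.4] 25.0
0.009 50 y [-16.1   0.3  14.5] z [-7.5  5.6 11.8] 62.0
0.017 56 y [-17.2   2.8  18. ] z [-14.5   5.1  14.1] 54.0
0.025 84 y [-20.   -1.2  19.6] z [-19.8   8.8  15.6] 125.0
0.033 58 y [-20.1   1.3  18.8] z [ 5.5 11.5 15.5] 176.0
0.041 48 y [-19.   -1.8  17.9] z [ 7.5 11.9 16.3] 183.0
0.049 55 y [-19.5   3.3  20.1] z [-14.4  10.7  16.5] 165.0
0.057 55 y [-18.    2.2  19. ] z [ 7.4 11.4 17.3] 180.0
0.065 21 y [-18.2  -5.2  17.3] z [ 7.8  9.8 14.9] 143.0
0.073 13 y [-5.1  0.9  7.6] z [-1.7 -0.4  9.1] 80.0
0.081 45 y [-11.8   0.5  12.9] z [-12.4   6.9  19.1] 70.0
0.089 47 y [-7.3  1.4  9.5] z [-13.6  21.1  33.6] 78.0
0.097 44 y [-6.3  1.9  8.3] z [18.  32.9 47.7] 80.0
top 799
-0.007 31 y [-19.3  -5.8   8.4] z [-6.9  3.4  8.6] 52.0
0.001 45 y [-18.2  -5.    9.4] z [-3.2  4.6 10. ] 40.0
0.009 60 y [-20.9  -3.8  10.8] z [-5.   5.5 10.7] 68.0
0.017 44 y [-21.   -4.8  10.8] z [-1.3  8.7 14.2] 74.0
0.025 70 y [-23.6  -4.3  14.7] z [ 7.6 11.8 15.2] 138.0
0.033 70 y [-23.
[... 326 characters left out ...]
.081 45 y [-16.8  -0.6  10.4] z [-14.6  -5.5  19.8] 61.0
0.089 25 y [-9.2 -1.3  6.1] z [-14.7  26.1  35.4] 65.0
0.097 27 y [-10.4  -0.8   5.4] z [-43.6  38.4  49.1] 72.0
w2 2936
-0.007 307 y [-17.8  -3.4   9.8] z [-17.8   0.4   5.4] 26.0
0.001 312 y [-18.1  -2.9  11.1] z [-7.7  2.9  6.6] 36.0
0.009 285 y [-19.4  -2.4  12.1] z [-8.   4.1  7.5] 67.0
0.017 466 y [-21.2  -1.   15.9] z [-21.1   4.6  10.4] 61.0
0.025 407 y [-22.2  -2.1  16.9] z [-12.8   9.7  11.5] 138.0
0.033 404 y [-22.3  -2.   17. ] z [-11.7   9.5  11.5] 140.0
0.041 386 y [-21.9  -2.1  16.9] z [-1.3  9.6 11.5] 141.0
0.049 359 y [-21.6  -2.9  17.1] z [-6.6  9.5 11.3] 141.0
0.057 10 y [-21.5  17.2  17.3] z [-11.5  -9.6   9.2] 94.0
```

View pics/w2c.png

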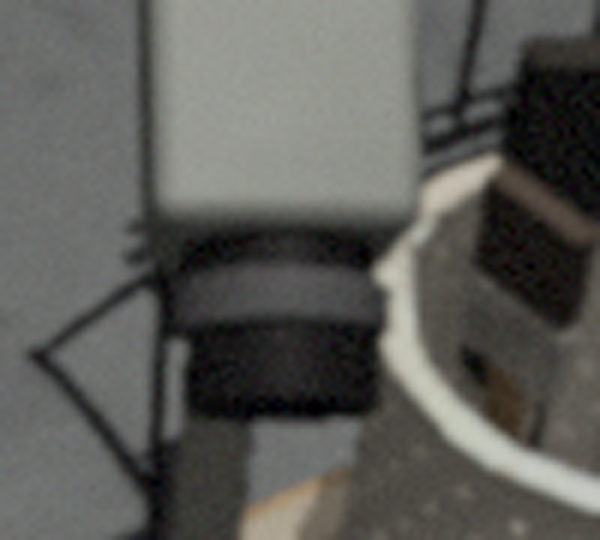

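Run:
```python
from cl import *
L=np.array([.572,.197,.297]); A=lensR(np.deg2rad(59.5))
for n,(X,c) in clouds().items():
    Y=(X-L)@A*1e3
    k=(abs(Y[:,1]+2.5)<22)&(abs(Y[:,2]+7)<26)&(Y[:,0]>-20)&(Y[:,0]<8); 
    print(n,np.histogram(Y[k,0],np.arange(-20,9,1))[0])
    k2=k&(Y[:,0]<-1); print(' front y',np.percentile(Y[k2,1],[1,5,50,95,99]).round(1),'z',np.percentile(Y[k2,2],[1,5,50,95,99]).round(1))
    # box top plane & sides
    m=(Y[:,0]>28)&(Y[:,0]<60)&(abs(Y[:,1]+2.5)<15)&(Y[:,2]>4)&(Y[:,2]<18)
    B=np.c_[Y[m,0]-44,Y[m,1],np.ones(m.sum())]; co=np.linalg.lstsq(B,Y[m,2],rcond=None)[0]
    print(' top plane slopes deg',np.rad2deg(co[:2]).round(2),'z',co[2].round(2))
    # edges vs x
    e=[]
    for a in range(26,60,4):
        q=(Y[:,0]>a)&(Y[:,0]<a+4)&(abs(Y[:,1]+2.5)<26)&(Y[:,2]>4)&(Y[:,2]<18)
        if q.sum()>15: e.append((a+2,*np.percentile(Y[q,1],[3,97])))
    e=np.array(e); print(' edge slopes',np.rad2deg(np.polyfit(e[:,0],e[:,1],1)[0]).round(1),np.rad2deg(np.polyfit(e[:,0],e[:,2],1)[0]).round(1),'mid',e[:,1:].mean().round(2),'width',(e[:,2]-e[:,1]).mean().round(1))
    # column
    q=(X[:,2]>.36)&(X[:,2]<.42)&(abs(X[:,0]-.61)<.03)&(abs(X[:,1]-.26)<.03); print(' col',np.median(X[q],0).round(4) if q.sum() else None)
    q=(X[:,2]>.05)&(X[:,2]<.25)&(abs(X[:,0]-.61)<.025)&(abs(X[:,1]-.26)<.03)
    if q.sum()>9: print(' col low',q.sum(),np.percentile(X[q],[5,50,95],axis=0).round(4).tolist())
    q=(X[:,2]>.006)&(X[:,2]<.03)&(np.hypot(X[:,0]-.61,X[:,1]-.26)<.06)&(c<90)
    if q.sum()>9: print(' base',q.sum(),cv2.minEnclosingCircle((X[q][:,:2]*1e3).astype(np.float32)),np.median(X[q,2]))
```

```text
scene [ 0  0  0  0  0  0  0  0  0  0  0  0  0  0  0  1  9 14 18 22  8  8  6  7
  2  7  4  6]
 front y [-14.6 -12.3  -1.8  11.   12.4] z [-19.  -16.7  -5.7   3.9   8.1]
 top plane slopes deg [ 1.21 -0.78] z 11.55
 edge slopes 5.6 1.6 mid 0.07 width 35.9
 col [0.6065 0.2572 0.3901]
 col low 395 [[0.6015, 0.2528, 0.0633], [0.6065, 0.2575, 0.1537], [0.6147, 0.2659, 0.2363]]
 base 622 ((606.9882202148438, 260.9198303222656), 51.777008056640625) 0.014019055194738894
top [ 0  0  0  0  0  0  0  0  0  0  0  0  0  0  0  2  7  7  1 10  3  5 10  3
  7  8  6  2]
 front y [-19.7 -18.3  -5.8   7.9   8.5] z [-8.  -6.4  2.8  8.   8.4]
 top plane slopes deg [ 0.7  -0.87] z 12.17
 edge slopes 0.8 0.9 mid -4.55 width 36.4
 col [0.6078 0.2524 0.3912]
 base 408 ((608.5158081054688, 258.72186279296875), 49.346527099609375) 0.013472582577880558
w2 [ 0  0  0  0  0  0  0  0  0  0  0  0  0  0 46 80 39 32 42 34 38 34 36 33
 36 32 37 57]
 front y [-18.6 -16.4  -3.5   8.4   9.9] z [-18.4 -16.6  -0.4   4.7   5.4]
 top plane slopes deg [-0.4  0.5] z 9.86
 edge slopes -0.1 1.3 mid -3.19 width 37.1
 col None
 col low 697 [[0.6039, 0.2516, 0.0614], [0.6072, 0.2537, 0.1408], [0.6154, 0.262, 0.1948]]
 base 2014 ((611.3561401367188, 258.55810546875), 49.753570556640625) 0.010776768382878301
```

Run:
```python
from h import *
L=np.array([.572,.197,.297]); A=lensR(np.deg2rad(59.5)); print('lens',L+A@np.array([-3.7,-2.6,-6.3])/1e3)
o,Rc,pc=state(); a=np.deg2rad(11.7); Rt=tool_of(yawR(a),1)
p=np.array([.495,-.196,.2])-.05*np.array([np.cos(a),np.sin(a),0]); print(p); delta(Rt,p)
D=tool_of(yawR(np.deg2rad(59)),1); print((D.T@(p-pc)/.03).round(2))
```

```text
lens [0.57421268 0.19563362 0.28969404]
[ 0.44603886 -0.20613936  0.2       ]
turn units [-4.685  7.798 -2.083] | shift(cur axes) [ 4.138  2.405 -9.148] | shift(target axes) [ 7.769  6.645 -1.443]
[ 4.21  6.64 -6.69]
```

>>> step_arm([
  [-1,0,0,0,0,0,1],
  [-1,0,0,0,0,0,1],
  [-1,0,0,0,0,0,1],
  [-1,0,0,0,0,0,1],
  [-1,0,0,0,0,0,1],
  [0,1,0,0,0,0,1],
  [0,1,0,0,0,0,1],
  [0,1,0,0,0,0,1],
  [0,1,0,0,0,0,1],
  [0,1,0,0,0,0,1],
])

```text
time_s: 6.8
eef_pos: [0.4417, 0.0318, 0.3999]
eef_rot: [-0.61, 0.611, -0.356, 0.357]
wrist_force: [0.2, 0.2, 0.6]
opening: 1.0
```

>>> step_arm([
  [0,1,0,0,0,0,1],
  [0,1,0,0,0,0,1],
  [0,0.88,0,0,0,0,1],
])

```text
time_s: 7.1
eef_pos: [0.4417, 0.0318, 0.3999]
eef_rot: [-0.55, 0.551, -0.443, 0.445]
wrist_force: [-0.1, 0.6, 0.0]
opening: 1.0
```

>>> step_arm([
  [0,0,0,0.97,0.83,-0.18,1],
  [0,0,0,0.97,0.83,-0.18,1],
  [0,0,0,0.97,0.83,-0.18,1],
  [0,0,0,0.97,0.83,-0.18,1],
  [0,0,0,0.97,0.83,-0.18,1],
  [0,0,0,0.97,0.83,-0.18,1],
  [0,0,0,0.97,0.83,-0.18,1],
  [0,0,0,0.97,0.83,-0.18,1],
  [0,0,0,0,0,0,1],
  [0,0,0,0,0,0,1],
])

```text
time_s: 8.1
eef_pos: [0.4491, -0.2055, 0.1999]
eef_rot: [-0.551, 0.551, -0.444, 0.443]
wrist_force: [-0.4, 0.8, 0.1]
opening: 1.002
```

```bash
cat > look.py <<'E'
from h import *
import sys
tag=sys.argv[1]
o,Rc,pc=state(); print(pc,o['q'].round(2),o['time_s'])
im,d,cal=wshot(tag)
v,u=np.nonzero(d>0); X=wbp(u,v,d[v,u],cal)
for t in ['slab_center','neighbour_face']:
    for i,s in enumerate(ctrl.silhouettes(t,'wrist')):
        m=s['pixels']; vv,uu=np.nonzero(m&(d>0)); Y=wbp(uu,vv,d[vv,uu],cal)
        np.save(f'{tag}_{t}_{i}.npy',m); T=Y[Y[:,2]>.030]
        print(t,round(s['p'],2),m.sum(),uu.mean().round(),vv.mean().round(),np.median(Y,0).round(4),cv2.minAreaRect((T[:,:2]*1e3).astype(np.float32)) if len(T)>20 else '')
E
python3 look.py w3
```

```text
[ 0.44911965 -0.20548269  0.19990119] [-0.67  0.03  1.84 -0.    1.27  0.69] 8.1
slab_center 0.81 4647 321.0 152.0 [ 0.5006 -0.196   0.0359] ((494.9680480957031, -196.4166259765625), (78.76253509521484, 46.043304443359375), 11.715828895568848)
slab_center 0.7 3964 146.0 56.0 [ 0.5591 -0.0203  0.0234] 
slab_center 0.39 4089 316.0 52.0 [ 0.5803 -0.174   0.0358] ((582.2360229492188, -173.6053924560547), (61.983699798583984, 46.18655014038086), 12.522357940673828)
neighbour_face 0.74 4163 317.0 53.0 [ 0.5802 -0.1741  0.0358] ((582.90625, -173.59422302246094), (63.08774185180664, 46.168540954589844), 13.566229820251465)
```

View pics/w3.png

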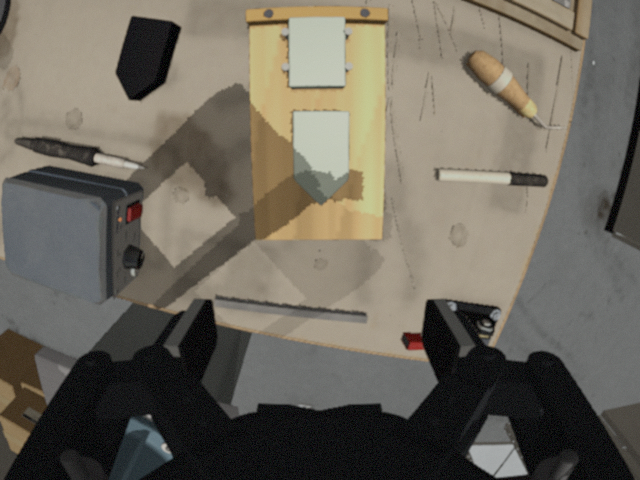

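```bash
cat > fit.py <<'E'
from h import *
def onplane(uv,z,cal):
    r=wray(uv[:,0],uv[:,1],cal)@cal['R']; C=-cal['R'].T@cal['t']; return (C+r*((z-C[2])/r[:,2])[:,None])[:,:2]
def fit(tag,mask,S,p0,zt=.037):
    z=np.load(tag+'.npz'); cal={k:z[k] for k in('R','t','intrinsics')}
    hsv=cv2.cvtColor(z['im'],cv2.COLOR_BGR2HSV)
    m=cv2.dilate(mask.astype(np.uint8),np.ones((3,3)))
    # smooth 'paleness' = low saturation & bright
    b=cv2.GaussianBlur(((hsv[...,1]<60)&(hsv[...,2]>100)).astype(np.uint8)*m*255,(3,3),0)
    cs,_=cv2.findContours((b>127).astype(np.uint8),cv2.RETR_EXTERNAL,cv2.CHAIN_APPROX_NONE)
    c=max(cs,key=cv2.contourArea)[:,0].astype(float)
    # contour pixels are inside: expand half px
    cen=c.mean(0); c=c+0.4*(c-cen)/np.linalg.norm(c-cen,axis=1)[:,None]
    P=onplane(c,zt,cal)
    f=lambda p: sdf(S,p,P)
    r=least_squares(f,p0,loss='soft_l1',f_scale=.7,x_scale=[.001,.001,.01],diff_step=1e-4)
    print(tag,'p',r.x.round(4),'yaw',np.rad2deg(r.x[2]).round(2),'rms mm',np.sqrt((f(r.x)**2).mean()).round(2),'bias',f(r.x).mean().round(2),len(P))
    return r.x,P
E
python3 - <<'E'
from fit import *
z=np.load('w3.npz'); hsv=cv2.cvtColor(z['im'],cv2.COLOR_BGR2HSV); print(hsv[150,320],hsv[50,316],hsv[190,325],hsv[150,370],hsv[205,325])
ms=np.load('w3_slab_center_0.npy'); mn=np.load('w3_neighbour_face_0.npy')
s,_=fit('w3',ms,SL,[.495,-.196,.2]); n,_=fit('w3',mn,NB,[.552,-.181,.21])
ex=np.array([np.cos(n[2]),np.sin(n[2])]); ey=np.array([-ex[1],ex[0]])
e=s[:2]+.04*np.array([np.cos(s[2]),np.sin(s[2])]); print('end->face',(n[:2]-e)@ex,(n[:2]-e)@ey,'dyaw',np.rad2deg(n[2]-s[2]))
im=z['im'].copy(); cal={k:z[k] for k in('R','t','intrinsics')}
for S,p in((SL,s),(NB,n)):
    q=wpr(np.c_[poly(S,p),np.full(len(S),.037)],cal); cv2.polylines(im,[(q*8).round().astype(int).reshape(-1,1,2)],True,(0,0,255),1,shift=3)
cv2.imwrite('pics/w3fit.png',cv2.resize(im[0:250,230:410],None,fx=3.2,fy=2.4*1.0,interpolation=cv2.INTER_NEAREST))
E
```

```text
[ 39  21 198] [ 38  20 196] [ 42  29 132] [ 28  72 197] [ 19 103 196]
w3 p [ 0.4948 -0.1968  0.2272] yaw 13.01 rms mm 4.14 bias 2.05 256
w3 p [ 0.5518 -0.1807  0.2254] yaw 12.91 rms mm 0.35 bias 0.09 246
end->face 0.0191409643636558 0.002859343683988356 dyaw -0.10282998330496869
```

View pics/w3fit.png

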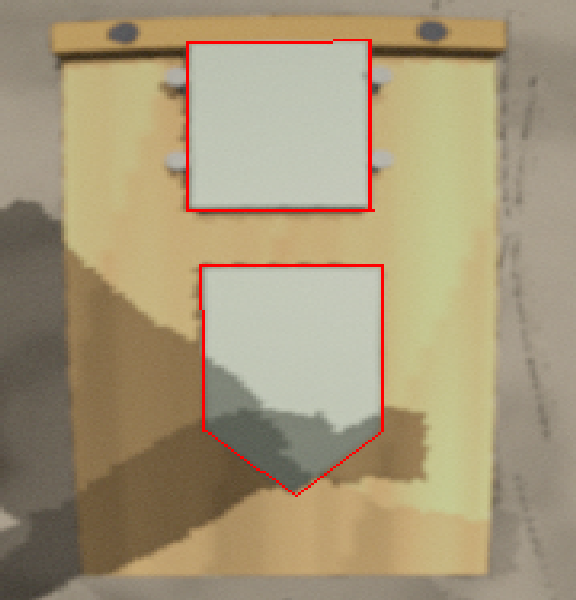

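```bash
sed -i 's/(hsv\[...,2\]>100)/(hsv[...,2]>VMIN)/; s/^def fit/VMIN=60\ndef fit/' fit.py
python3 - <<'E'
from fit import *
ms=np.load('w3_slab_center_0.npy'); mn=np.load('w3_neighbour_face_0.npy')
n,_=fit('w3',mn,NB,[.552,-.181,.21])
s,_=fit('w3',ms,SL,[.495,-.196,.22])
ex=np.array([np.cos(n[2]),np.sin(n[2])]); ey=np.array([-ex[1],ex[0]])
e=s[:2]+.04*np.array([np.cos(s[2]),np.sin(s[2])]); print('end->face',(n[:2]-e)@ex,(n[:2]-e)@ey,'dyaw',np.rad2deg(n[2]-s[2]))
Rt=tool_of(yawR(s[2]),1); g=s[:2]+.0*ex
delta(Rt,np.r_[g,.06])
E
```

```text
w3 p [ 0.5515 -0.1808  0.2253] yaw 12.91 rms mm 0.35 bias -0.09 246
w3 p [ 0.4945 -0.1965  0.2145] yaw 12.29 rms mm 0.5 bias 0.42 244
end->face 0.018990948718741386 0.003040743855663682 dyaw 0.6191755214932244
turn units [-0.012  0.021  0.018] | shift(cur axes) [0.024 4.716 1.519] | shift(target axes) [0.029 4.714 1.525]
```

Run:
```python
from h import *
Rt=tool_of(yawR(.2253),1); a=.2253; ex=np.array([np.cos(a),np.sin(a)])
delta(Rt,np.r_[np.array([.4946,-.1966])+.003*ex,.012])
```

```text
turn units [-0.012 -0.082  0.018] | shift(cur axes) [0.024 6.316 1.619] | shift(target axes) [0.05  6.314 1.626]
```

>>> step_arm([
  [-0.01,-0.08,0.02,0.05,0.9,0.4,1],
  [0,0,0,0,0.9,0.4,1],
  [0,0,0,0,0.9,0.4,1],
  [0,0,0,0,0.9,0.43,1],
  [0,0,0,0,0.9,0,1],
  [0,0,0,0,0.6,0,1],
  [0,0,0,0,0.4,0,1],
  [0,0,0,0,0.3,0,1],
  [0,0,0,0,0,0,1],
])

```text
time_s: 9.15
eef_pos: [0.4963, -0.1963, 0.0258]
eef_rot: [0.553, -0.552, 0.442, -0.44]
wrist_force: [-0.7, -0.5, 0.2]
opening: 0.999
```

Run:
```python
from h import *
o,Rc,pc=state(); print(pc,o['wrist_force'])
a=.2253; ex=np.array([np.cos(a),np.sin(a)])
delta(tool_of(yawR(a),1),np.r_[np.array([.4946,-.1966])+.003*ex,.012])
im,d,cal=wshot('w4')
```

```text
[ 0.49626501 -0.19628502  0.02580965] [-0.71432789 -0.5143032   0.17009467]
turn units [ 0.014 -0.018 -0.023] | shift(cur axes) [-0.001  0.46   0.044] | shift(target axes) [-0.002  0.46   0.044]
```

View pics/w4.png

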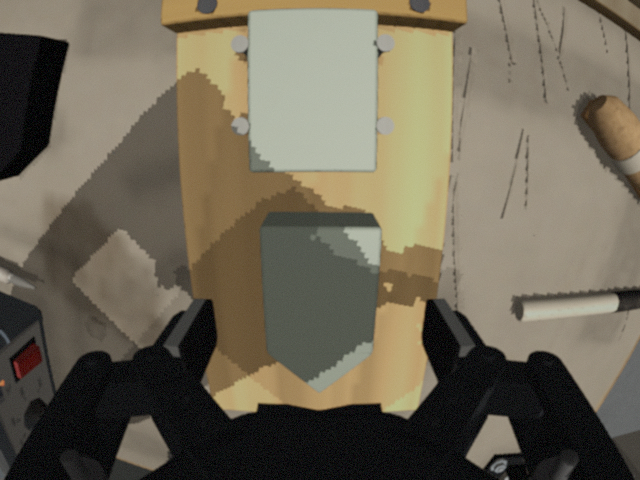

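Wrist view: the pale slab lies between the open fingers (top face about 265–380, 215–385), and the neighbour with its four nails is ahead at row 170. Lowering the rest and closing.

>>> step_arm([
  [0,-0.02,0,0,0.3,0.04,1],
  [0,0,0,0,0.16,0,1],
  [0,0,0,0,0,0,0.55],
  [0,0,0,0,0,0,0.55],
  [0,0,0,0,0,0,0.5],
  [0,0,0,0,0,0,0.4],
  [0,0,0,0,0,0,0],
  [0,0,0,0,0,0,0],
])

```text
time_s: 10.0
eef_pos: [0.4978, -0.1968, 0.0127]
eef_rot: [0.553, -0.553, 0.441, -0.44]
wrist_force: [-0.7, -0.5, 4.0]
opening: 0.524
```

>>> step_arm([
  [0,0,0,0,0,0,0],
  [0,0,0,0,0,0,0],
])

```text
time_s: 10.2
eef_pos: [0.4978, -0.1967, 0.0127]
eef_rot: [0.553, -0.553, 0.441, -0.44]
wrist_force: [-0.3, 0.0, 5.9]
opening: 0.525
```

```bash
python3 look.py w5
python3 - <<'E'
from fit import *
o,Rc,pc=state(); print(pc,o['wrist_force'].round(2),o['opening'],'yaw',np.rad2deg(np.arctan2(Rc[1,2],Rc[0,2])),'toolY',Rc[:,1].round(4))
E
```

```text
[ 0.49778736 -0.1967417   0.01272663] [-0.6   0.4   1.84  0.    0.91  0.75] 10.2
slab_center 0.91 21082 319.0 306.0 [ 0.5103 -0.1945  0.0359] ((496.8956298828125, -196.18862915039062), (77.22586822509766, 46.1529655456543), 12.25086784362793)
slab_center 0.62 5471 20.0 96.0 [ 0.5664 -0.0376  0.0159] 
neighbour_face 0.59 25617 310.0 90.0 [ 0.5814 -0.1741  0.0359] ((582.5662841796875, -173.70079040527344), (61.53575897216797, 46.55106735229492), 13.025577545166016)
[ 0.49782148 -0.1967555   0.01276036] [-0.01  0.81  6.38] 0.526229507396367 yaw 12.87860961935031 toolY [-7.0e-04  1.3e-03 -1.0e+00]
```

View pics/w5.png

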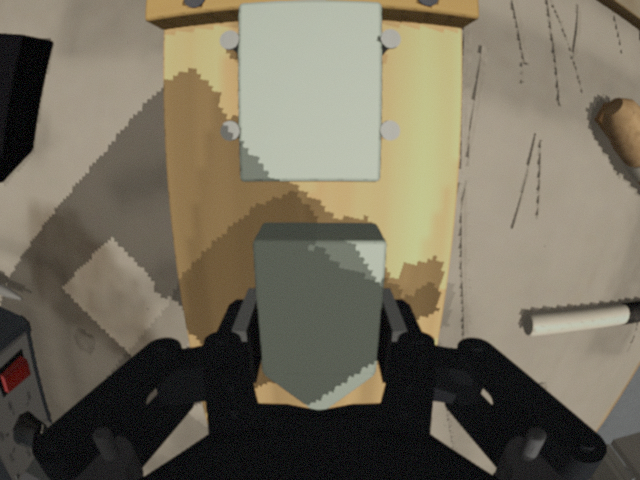

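```bash
cat > edges.py <<'E'
from fit import *
import sys
def lines(tag,n0,gap_guess,lat=0.0):
    """subpixel-ish edge search in plane z=.037, sampled in neighbour frame n0=(x,y,yaw)"""
    z=np.load(tag+'.npz'); cal={k:z[k] for k in('R','t','intrinsics')}
    hsv=cv2.cvtColor(z['im'],cv2.COLOR_BGR2HSV).astype(np.float32); lab=cv2.cvtColor(z['im'],cv2.COLOR_BGR2LAB).astype(np.float32)
    step=.00025
    xs=np.arange(-.09,.035,step); ys=np.arange(-.034,.034,step)
    G=np.stack(np.meshgrid(xs,ys,indexing='ij'),-1).reshape(-1,2)
    W=poly(G,n0); q=wpr(np.c_[W,np.full(len(W),.037)],cal).astype(np.float32).reshape(len(xs),len(ys),2)
    img=cv2.remap(z['im'],q[...,0],q[...,1],cv2.INTER_LINEAR)
    cv2.imwrite(f'pics/{tag}_rect.png',img)
    return img,xs,ys
E
python3 - <<'E'
from edges import *
img,xs,ys=lines('w5',[.5516,-.1808,.2253],.019)
cv2.imwrite('pics/w5_r.png',cv2.resize(img[::-1,::-1],None,fx=1.2,fy=1.2)); print(img.shape)
E
```

```text
(500, 272, 3)
```

View pics/w5_r.png

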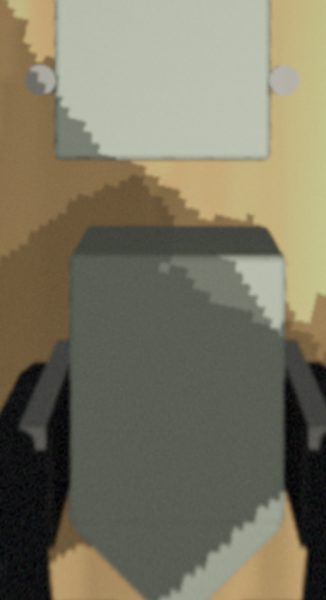

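>>> step_arm([
  [0,0,0,-0.02,-0.01,0.08,0],
  [0,0,0,-0.03,0,0.16,0],
  [0,0,0,-0.03,0,0.16,0],
  [0,0,0,-0.027,0,0.12,0],
  [0,0,0,0,0,0.04,0],
  [0,0,0,0,0,0,0],
  [0,0,0,0,0,0,0],
])

```text
time_s: 11.05
eef_pos: [0.5125, -0.19, 0.0127]
eef_rot: [-0.553, 0.553, -0.442, 0.44]
wrist_force: [-4.6, -0.5, 6.4]
opening: 0.525
```

Run:
```python
from edges import *
o,Rc,pc=state(); print(pc,o['wrist_force'].round(2),o['opening'],'yaw',np.rad2deg(np.arctan2(Rc[1,2],Rc[0,2])),Rc[:,1].round(4))
wshot('w6')
img,xs,ys=lines('w6',[.5516,-.1808,.2253],.019)
img=img[::-1,::-1]; 
cv2.imwrite('pics/w6_r.png',cv2.resize(img[60:310],None,fx=2.4,fy=2.4))
```

```text
[ 0.51252414 -0.18996971  0.01272827] [-4.62 -0.46  6.39] 0.5252448038880142 yaw 12.901632102734506 [-0.0029  0.0014 -1.    ]
```

View pics/w6_r.png

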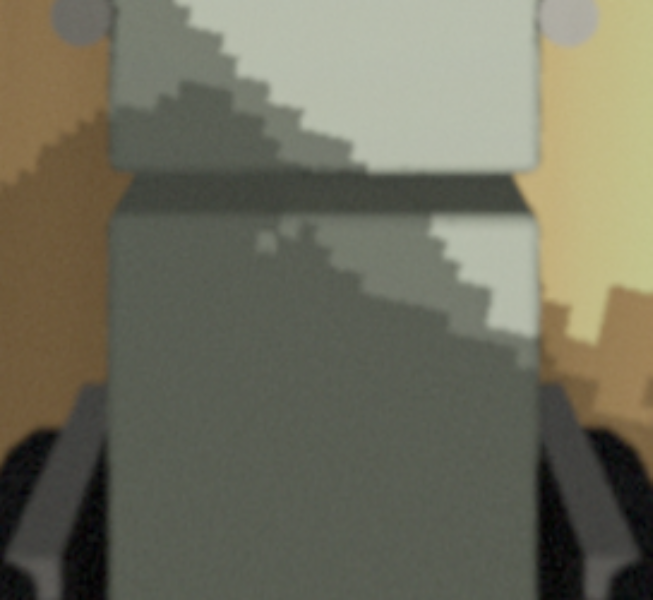

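Side edges line up within about 0.2 mm (neighbour 110–538 px, slab 108–538) and the remaining gap is about 4.4 mm. I'll creep the rest.

>>> step_arm([
  [0,0,0,0,0,0.04,0],
  [0,0,0,0,0,0.04,0],
  [0,0,0,0,0,0.03,0],
  [0,0,0,0,0,0,0],
])

```text
time_s: 11.5
eef_pos: [0.5154, -0.1892, 0.0127]
eef_rot: [-0.553, 0.553, -0.442, 0.439]
wrist_force: [-7.6, -1.1, 8.7]
opening: 0.524
```

>>> step_arm([
  [0,0,0,0,0,0.02,0],
  [0,0,0,0,0,0,0],
])

```text
time_s: 11.7
eef_pos: [0.5159, -0.1891, 0.0127]
eef_rot: [-0.553, 0.553, -0.442, 0.439]
wrist_force: [-7.4, -1.7, 9.6]
opening: 0.524
```

>>> step_arm([
  [0,0,0,0,0,0.015,0],
  [0,0,0,0,0,0,0],
])

```text
time_s: 11.9
eef_pos: [0.5162, -0.189, 0.0127]
eef_rot: [-0.553, 0.553, -0.442, 0.439]
wrist_force: [-7.8, -1.1, 9.3]
opening: 0.529
```

```bash
cat > gap.py <<'E'
from edges import *
import sys
t=sys.argv[1]
o,Rc,pc=state(); print(pc,o['wrist_force'].round(2),o['torque'].round(2),'yaw',np.rad2deg(np.arctan2(Rc[1,2],Rc[0,2])),Rc[:,1].round(4))
wshot(t); img,xs,ys=lines(t,[.5516,-.1808,.2253],.019)
cv2.imwrite(f'pics/{t}_r.png',cv2.resize(img[::-1,::-1][90:210],None,fx=2.9,fy=4.5))
E
python3 gap.py w7
```

```text
[ 0.51622785 -0.18901714  0.01273865] [-7.79 -1.11  9.32] [-0.25  1.   -0.04] yaw 12.89846330612366 [-0.004   0.0016 -1.    ]
```

View pics/w7_r.png

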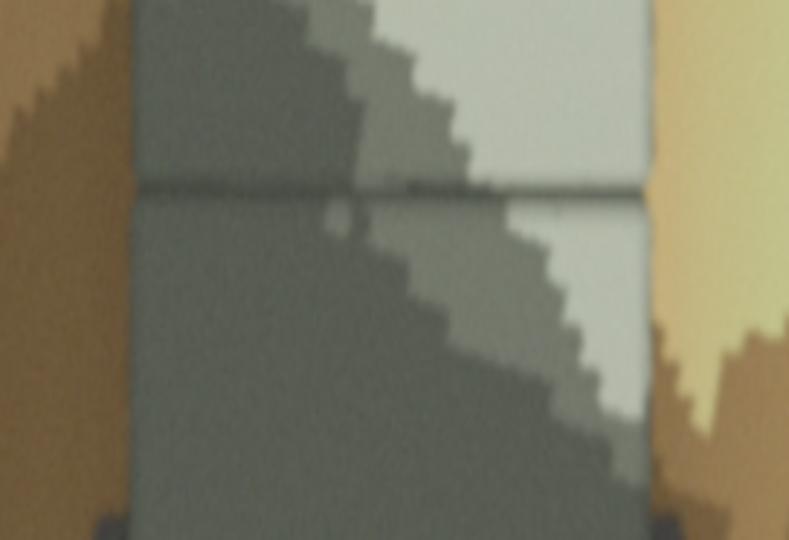

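>>> step_arm([
  [0,0,0,0,0,0.015,0],
  [0,0,0,0,0,0,0],
])

```text
time_s: 12.15
eef_pos: [0.5164, -0.1889, 0.0127]
eef_rot: [-0.552, 0.554, -0.442, 0.439]
wrist_force: [-8.7, -1.4, 9.3]
opening: 0.525
```

>>> step_arm([
  [0,0,0,0,0,0.015,0],
  [0,0,0,0,0,0,0],
])

```text
time_s: 12.35
eef_pos: [0.5164, -0.1889, 0.0127]
eef_rot: [-0.552, 0.554, -0.442, 0.439]
wrist_force: [-11.0, -3.1, 11.1]
opening: 0.525
```

```bash
python3 gap.py w8
```

```text
[ 0.51640124 -0.18894691  0.01273569] [-10.97  -3.14  11.11] [-0.5   1.5  -0.04] yaw 12.910534460693164 [-0.0055  0.0016 -1.    ]
```

View pics/w8_r.png

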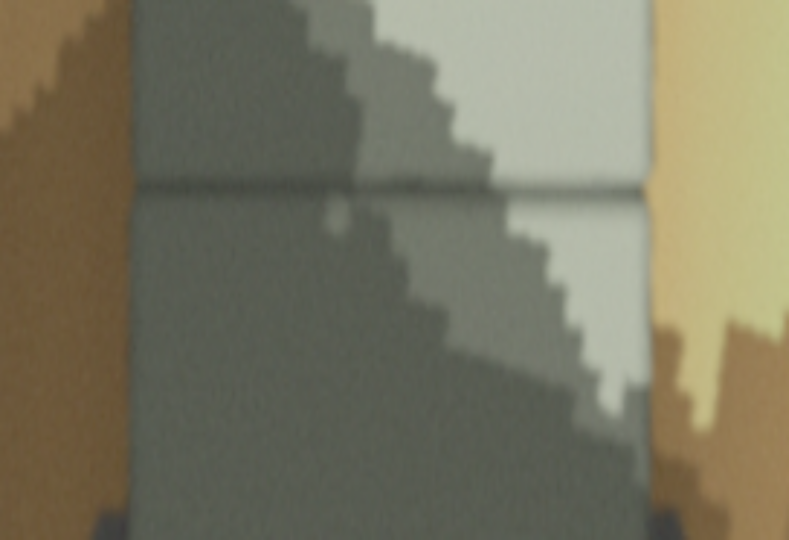

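>>> step_arm([
  [0,0,0,0,0,0,0],
  [0,0,0,0,0,-0.04,0],
  [0,0,0,0,-0.06,-0.06,0],
  [0,0,0,0,-0.3,-0.05,0],
  [0,0,0,0,-0.8,0,0],
  [0,0,0,0,-1,0,0],
  [0,0,0,0,-1,0,0],
  [0,0,0,0,-1,0,0],
  [0,0,0,0,-1,0,0],
  [0,0,0,0,-1,0,0],
])

```text
time_s: 13.4
eef_pos: [0.5138, -0.1894, 0.1986]
eef_rot: [0.553, -0.553, 0.442, -0.44]
wrist_force: [0.4, 0.4, -2.4]
opening: 0.524
```

```bash
cat > tgt.py <<'E'
from h import *
LENS=np.array([.5742,.1956,.2897]); YAW=np.deg2rad(60); ENDT=np.array([0,-.0118,.0365])
def target(standoff=0.,lens=LENS,yaw=YAW):
    A=lensR(yaw); Rt=tool_of(A,1); return Rt, lens-(.1+standoff)*A[:,0]-Rt@ENDT
E
python3 - <<'E'
from tgt import *
o,Rc,pc=state(); print(pc,o['wrist_force'],o['opening'])
Rt,p=target(.08); print(p); delta(Rt,p)
wshot('w9')
E
```

```text
[ 0.51375274 -0.18935323  0.19864572] [ 0.3787321   0.40953297 -2.41270325] 0.5238420326917221
[0.48340275 0.03833455 0.1712309 ]
turn units [ 4.713 -7.674  2.028] | shift(cur axes) [-7.622  0.932  0.708] | shift(target axes) [-4.671  3.825  4.797]
```

View pics/w9.png

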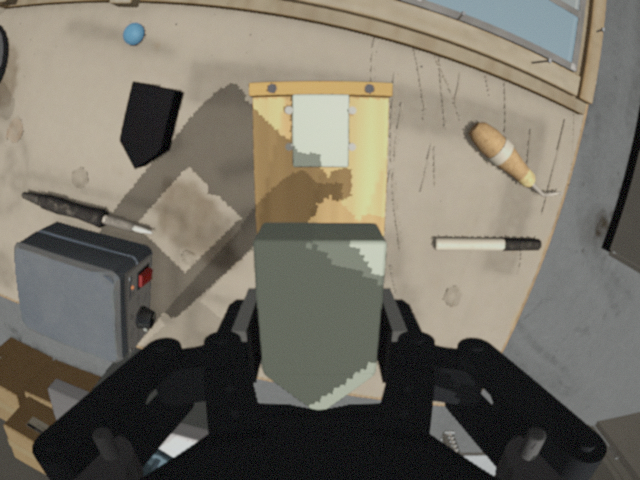

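>>> step_arm([
  [0,0,0,-0.5,-0.2,0,0],
  [0,0,0,-1,0,0.1,0],
  [0,0,0,-1,0,0.1,0],
  [0,0,0,-1,0,0.1,0],
  [0,0,0,-1,0,0.1,0],
  [0,0,0,-1,0,0.1,0],
  [0,0,0,-1,0,0.1,0],
  [0,0,0,-0.7,0,0.1,0],
  [0,0,0,-0.4,0,0,0],
  [0,0,0,0,0,0,0],
])

```text
time_s: 14.45
eef_pos: [0.4824, 0.0388, 0.2029]
eef_rot: [-0.553, 0.554, -0.442, 0.439]
wrist_force: [-0.4, -0.2, -2.0]
opening: 0.525
```

>>> step_arm([
  [0,-0.6,0,0,0,0,0],
  [0,-1,0,0,0,0,0],
  [0,-1,0,0,0,0,0],
  [0,-1,0,0,0,0,0],
  [0,-1,0,0,0,0,0],
  [0,-1,0,0,0,0,0],
  [0,-1,0,0,0,0,0],
  [0,-0.75,0,0,0,0,0],
  [0,-0.5,0,0,0,0,0],
  [0,0,0,0,0,0,0],
])

```text
time_s: 15.45
eef_pos: [0.4836, 0.0361, 0.2034]
eef_rot: [0.683, -0.683, 0.184, -0.182]
wrist_force: [-0.1, -0.2, -1.7]
opening: 0.526
```

>>> step_arm([
  [0.5,0,0,0,0,0,0],
  [1,0,0,0,0,0,0],
  [1,0,0,0,0,0,0],
  [1,0,0,0,0,0,0],
  [1,0,0,0,0,0,0],
  [0.5,0,0,0,0,0,0],
  [0,0,0,0,0,0,0],
  [0,0,0,0,0,0,0],
])

```text
time_s: 16.25
eef_pos: [0.4837, 0.0362, 0.2036]
eef_rot: [0.836, -0.483, 0.131, -0.225]
wrist_force: [0.4, -0.2, -2.1]
opening: 0.523
```

Run:
```python
from tgt import *
o,Rc,pc=state(); print(pc,o['q'].round(2),o['opening'])
Rt,p=target(.08); delta(Rt,p)
Rt,p=target(0.); delta(Rt,p)
im,d,cal=wshot('w10')
```

```text
[0.48373682 0.03623675 0.20363851] [-0.53 -0.11  2.06  0.55  1.25 -0.2 ] 0.5230534459969949
turn units [ 0.009 -0.034 -0.01 ] | shift(cur axes) [-0.042  0.964 -0.492] | shift(target axes) [-0.045  0.963 -0.493]
turn units [ 0.009 -0.034 -0.01 ] | shift(cur axes) [-0.051  0.961  2.175] | shift(target axes) [-0.045  0.963  2.174]
```

View pics/w10.png

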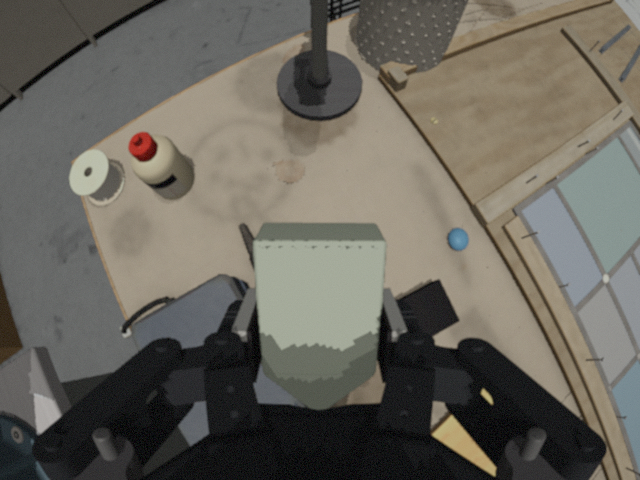

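>>> step_arm([
  [0.01,-0.03,-0.01,-0.02,0.3,0.2,0],
  [0,0,0,-0.02,0.4,0.5,0],
  [0,0,0,0,0.26,0.47,0],
  [0,0,0,0,0,0,0],
  [0,0,0,0,0,0,0],
])

```text
time_s: 16.8
eef_pos: [0.5049, 0.0776, 0.1963]
eef_rot: [0.837, -0.483, 0.128, -0.222]
wrist_force: [0.6, -0.6, -2.4]
opening: 0.524
```

Run:
```python
from tgt import *
o,Rc,pc=state(); print(pc,o['time_s'])
Rt,p=target(0.03); delta(Rt,p)
for n in ['scene','top']:
    im,d=ctrl.camera(n); cal=ctrl.get_calibration(n); np.savez(f'{n}1.npz',im=im,d=d)
    e=pc+Rc@ENDT
    print(n,'pred end px',pr(e,cal).round(1))
    u,v=pr(e,cal).astype(int); a=im[v-60:v+40,u-60:u+60]
    cv2.imwrite(f'pics/{n}1c.png',cv2.resize(a,None,fx=6,fy=6,interpolation=cv2.INTER_CUBIC))
    for t in ['slab_center','lens']:
        for i,s in enumerate(ctrl.silhouettes(t,n)):
            m=s['pixels']&(d>0); vv,uu=np.nonzero(m); X=bp(uu,vv,d[vv,uu],cal); np.save(f'{n}1_{t}_{i}.npy',X); print(t,s['p'],m.sum(),np.median(X,0).round(4),uu.mean(),vv.mean())
```

```text
[0.50491784 0.07761566 0.1962936 ] 16.8
turn units [-0.012  0.038 -0.019] | shift(cur axes) [ 0.033 -0.023 -0.044] | shift(target axes) [ 0.034 -0.023 -0.044]
scene pred end px [270.8 192.8]
slab_center 0.95 437 [0.4906 0.0604 0.2106] 272.09610983981696 210.9061784897025
slab_center 0.72 584 [ 0.5535 -0.0197  0.0255] 316.43664383561645 280.1010273972603
lens 0.73 398 [ 0.514  -0.3704  0.0125] 413.58793969849245 385.1959798994975
lens 0.5 629 [0.406  0.2262 0.056 ] 206.75993640699522 243.79014308426073
top pred end px [248.8 243. ]
slab_center 0.87 392 [0.5084 0.0803 0.2269] 256.9107142857143 246.73979591836735
slab_center 0.63 238 [ 0.5712 -0.0149  0.0259] 300.5 233.01680672268907
```

View pics/scene1c.png

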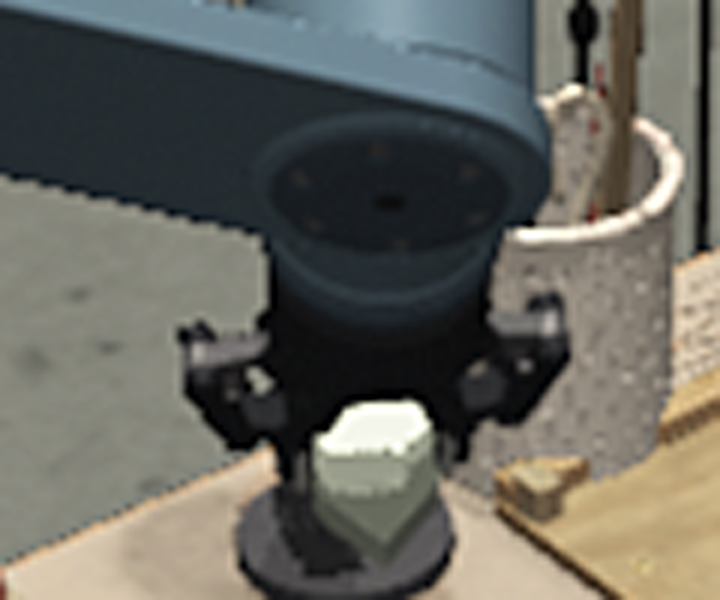

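View pics/top1c.png

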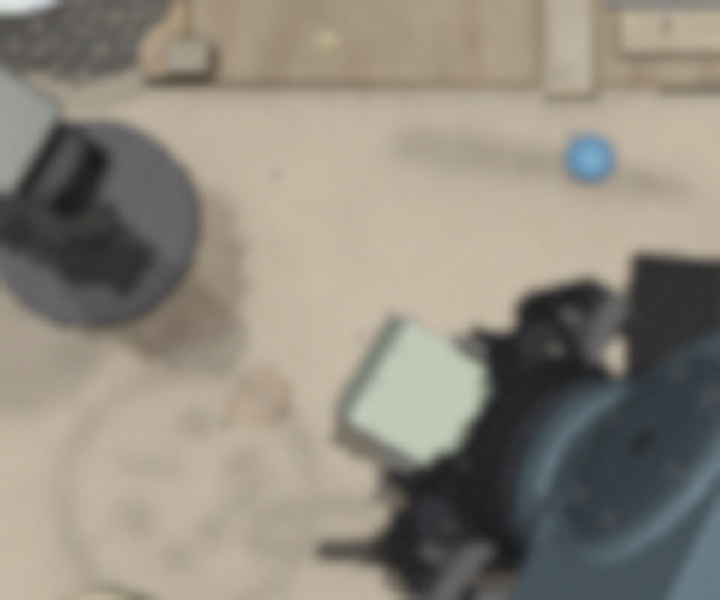

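Run:
```python
from tgt import *
o,Rc,pc=state()
S=np.stack([Rc[:,2],-Rc[:,0],-Rc[:,1]],1); E=pc+Rc@ENDT  # slab axes, end
print('yaw',np.rad2deg(np.arctan2(S[1,0],S[0,0])),'pitch',np.rad2deg(np.arcsin(S[2,0])))
for n in ['scene','top']:
    X=np.load(f'{n}1_slab_center_0.npy'); Y=(X-E)@S*1e3
    k=(abs(Y[:,2]-12.5)<6)&(abs(Y[:,1])<19)&(Y[:,0]<-3); T=Y[k]
    B=np.c_[T[:,0]+20,T[:,1],np.ones(len(T))]; co=np.linalg.lstsq(B,T[:,2],rcond=None)[0]
    print(n,k.sum(),'topface z(exp 12.5)',co[2].round(2),'slopes deg',np.rad2deg(co[:2]).round(1))
    T=Y[abs(Y[:,2]-co[2])<5]
    print(' x pct',np.percentile(T[:,0],[1,5,50,95,99]).round(1))
    for a in range(-40,4,5):
        q=(T[:,0]>a)&(T[:,0]<a+5)
        if q.sum()>8: print('  ',a,np.percentile(T[q,1],[3,97]).round(1),q.sum())
    F=Y[(abs(Y[:,1])<17)&(Y[:,2]<6)&(Y[:,2]>-12)&(Y[:,0]>-15)]; print(' end face x',len(F),np.median(F[:,0]).round(1) if len(F) else '')
    R_=cv2.minAreaRect(T[:,:2].astype(np.float32)); print(R_)
```

```text
yaw 60.082024365116425 pitch 30.101762774466316
scene 321 topface z(exp 12.5) 12.08 slopes deg [0.5 1.6]
 x pct [-72.8 -67.3 -44.9 -23.8 -20.6]
   -40 [-16.6  24.4] 41
   -35 [-15.2  22.3] 35
   -30 [-14.1  15.4] 32
   -25 [-12.7  13.3] 23
 end face x 0 
((-43.743896484375, 2.9590892791748047), (46.272926330566406, 50.4150390625), 39.783897399902344)
top 251 topface z(exp 12.5) 13.09 slopes deg [ 0.3 -0.6]
 x pct [-41.9 -39.5 -18.5   0.3   1.5]
   -40 [-19.2  14.9] 30
   -35 [-21.7  18.4] 34
   -30 [-20.9  20. ] 42
   -25 [-21.7  20. ] 33
   -20 [-21.8  22.1] 43
   -15 [-20.9  20.6] 38
   -10 [-21.3  20.9] 43
   -5 [-21.   20.1] 39
   0 [-18.6  20.1] 18
 end face x 32 0.8
((-20.853939056396484, -0.5047092437744141), (45.69546127319336, 46.098243713378906), 0.4754941761493683)
```

Run:
```python
from h import *
z=np.load('w2.npz'); cal={k:z[k] for k in('R','t','intrinsics')}; g=cv2.cvtColor(z['im'],cv2.COLOR_BGR2GRAY).astype(float)
L=np.array([.572,.197,.297]); A=lensR(np.deg2rad(60))
def unp(u,v,zo):
    r=wray(np.array([u]),np.array([v]),cal)@cal['R']; C=-cal['R'].T@cal['t']
    n=A[:,2]; P0=L+n*zo; r=r[0]; return ((C+r*((P0-C)@n)/(r@n))-L)@A*1e3
g=cv2.GaussianBlur(g,(3,3),0)
for name,(a,b) in {'left':(325,345),'right':(368,388)}.items():
    pts=[]
    for v in range(2,34):
        row=g[v,a:b]; d=np.diff(row); i=np.argmax(d) if name=='left' else np.argmin(d)
        if 0<i<len(d)-1:
            y0,y1,y2=abs(d[i-1]),abs(d[i]),abs(d[i+1]); s=.5*(y0-y2)/(y0-2*y1+y2+1e-9); u=a+i+.5+s
            pts.append((*unp(u,float(v),.0099)[:2],u,v))
    p=np.array(pts); f=np.polyfit(p[:,0],p[:,1],1); res=p[:,1]-np.polyval(f,p[:,0]); k=abs(res)<.8; f=np.polyfit(p[k,0],p[k,1],1)
    print(name,len(p),k.sum(),'slope deg',np.rad2deg(f[0]).round(2),'y at 40',np.polyval(f,40).round(2),'at 0',np.polyval(f,0).round(2), p[[0,-1],2].round(1))
# barrel edges: row scan on front segment rows 56-68, plane z=-.006
for v in range(52,70,2):
    row=g[v,330:385]; d=np.diff(row); print(v,[ (330+i,round(d[i])) for i in np.argsort(-abs(d))[:5]])
```

```text
left 32 32 slope deg 0.53 y at 40 15.15 at 0 14.78 [335.1 336. ]
right 21 8 slope deg -11.08 y at 40 -24.2 at 0 -16.47 [377.8 378. ]
52 [(np.int64(374), 47), (np.int64(373), 40), (np.int64(378), -38), (np.int64(379), -35), (np.int64(335), -31)]
54 [(np.int64(373), 46), (np.int64(374), 45), (np.int64(379), -36), (np.int64(378), -35), (np.int64(335), -31)]
56 [(np.int64(372), 50), (np.int64(373), 50), (np.int64(379), -34), (np.int64(374), 30), (np.int64(378), -29)]
58 [(np.int64(372), 49), (np.int64(373), 49), (np.int64(380), -34), (np.int64(340), -30), (np.int64(341), -30)]
60 [(np.int64(373), 43), (np.int64(374), 39), (np.int64(372), 33), (np.int64(340), -32), (np.int64(381), -31)]
62 [(np.int64(340), -34), (np.int64(375), 32), (np.int64(374), 32), (np.int64(382), -30), (np.int64(339), -28)]
64 [(np.int64(340), -34), (np.int64(377), 32), (np.int64(376), 31), (np.int64(334), -29), (np.int64(339), -28)]
66 [(np.int64(340), -33), (np.int64(378), 31), (np.int64(379), 29), (np.int64(334), -28), (np.int64(339), -28)]
68 [(np.int64(380), 34), (np.int64(340), -29), (np.int64(334), -28), (np.int64(379), 27), (np.int64(381), 27)]
```

Run:
```python
from h import *
z=np.load('w2.npz'); cal={k:z[k] for k in('R','t','intrinsics')}
L=np.array([.572,.197,.297]); A=lensR(np.deg2rad(60.3))
for o in [(-4,-3.7,-6.2),(-4,-3,-6.2),(-4,-2.5,-6.2)]:
    C=L+A@np.array(o)/1e3
    t=np.linspace(0,2*np.pi,60); 
    for xx in (0,.008):
        ring=C+xx*A[:,0]+.0140*(np.outer(np.cos(t),A[:,1])+np.outer(np.sin(t),A[:,2])); q=wpr(ring,cal)
        print(o,xx,C.round(4),'u',q[:,0].min().round(1),q[:,0].max().round(1),'v',q[:,1].min().round(1),q[:,1].max().round(1))
# box width at crop: rows 10-30
for y in (20,-20):
    for dx in (30,55): print(y,dx,wpr(L+A@np.array([dx-4,y-3.2,-6.2+17.5])/1e3,cal).round(1))
```

```text
(-4, -3.7, -6.2) 0 [0.575  0.1949 0.2896] u 340.6 371.8 v 64.6 69.1
(-4, -3.7, -6.2) 0.008 [0.575  0.1949 0.2896] u 340.5 371.7 v 55.7 61.0
(-4, -3, -6.2) 0 [0.5744 0.1952 0.2896] u 339.9 371.0 v 64.6 69.1
(-4, -3, -6.2) 0.008 [0.5744 0.1952 0.2896] u 339.7 370.9 v 55.7 61.0
(-4, -2.5, -6.2) 0 [0.574  0.1954 0.2896] u 339.3 370.5 v 64.6 69.1
(-4, -2.5, -6.2) 0.008 [0.574  0.1954 0.2896] u 339.2 370.3 v 55.7 61.0
20 30 [333.7  30.7]
20 55 [333.2   4.2]
-20 30 [380.2  31.7]
-20 55 [379.4   5.4]
```

```bash
sed -i 's/^LENS.*/LENS=np.array([.5748,.195,.2898]); YAW=np.deg2rad(60.3); ENDT=np.array([0,-.0118,.0365])/' tgt.py
python3 - <<'E'
from tgt import *
Rt,p=target(0.); delta(Rt,p)
E
```

```text
turn units [-0.017 -0.031  0.023] | shift(cur axes) [ 0.054 -0.002  0.982] | shift(target axes) [ 0.057 -0.004  0.982]
```

>>> step_arm([
  [-0.02,-0.03,0.02,0.05,0,0.2,0],
  [0,0,0,0,0,0.3,0],
  [0,0,0,0,0,0.3,0],
  [0,0,0,0,0,0.18,0],
  [0,0,0,0,0,0,0],
  [0,0,0,0,0,0,0],
  [0,0,0,0,0,0,0],
])

```text
time_s: 17.8
eef_pos: [0.5188, 0.098, 0.2109]
eef_rot: [0.837, -0.483, 0.128, -0.222]
wrist_force: [0.2, -0.1, -1.9]
opening: 0.527
```

Run:
```python
from tgt import *
o,Rc,pc=state(); print(pc,o['time_s'],o['opening'],o['wrist_force'].round(1))
Rt,p=target(0.); delta(Rt,p)
S=np.stack([Rc[:,2],-Rc[:,0],-Rc[:,1]],1); E=pc+Rc@ENDT
im,d=ctrl.camera('top'); cal=ctrl.get_calibration('top')
cv2.imwrite('pics/top2.png',cv2.resize(im[180:270,170:290],None,fx=6,fy=6,interpolation=cv2.INTER_CUBIC))
v,u=np.nonzero(d>0); X=bp(u,v,d[v,u],cal); Y=(X-E)@S*1e3; c=im[v,u].mean(1)
k=(abs(Y[:,1])<35)&(abs(Y[:,2])<25)&(Y[:,0]>-45)&(Y[:,0]<185)
for a in list(range(-40,10,5))+list(range(90,180,5)):
    q=k&(Y[:,0]>a)&(Y[:,0]<a+5)&(Y[:,2]>0)
    if q.sum()>6: print(a,q.sum(),'y',np.percentile(Y[q,1],[4,96]).round(1),'mid',np.percentile(Y[q,1],[4,96]).mean().round(1),'z',np.percentile(Y[q,2],[50,95]).round(1),c[q].mean().round())
print('front hist',np.histogram(Y[k&(Y[:,0]>88)&(Y[:,0]<115),0],np.arange(88,116,1))[0])
print('slab front hist',np.histogram(Y[k&(abs(Y[:,0])<8),0],np.arange(-8,8,1))[0])
im,d,cal=wshot('w11')
im,d=ctrl.camera('scene'); cv2.imwrite('pics/scene2.png',im)
```

```text
[0.51875689 0.09797613 0.2109327 ] 17.8 0.5274624720311705 [ 0.2 -0.1 -1.9]
turn units [ 0.004  0.003 -0.006] | shift(cur axes) [ 0.02  -0.016 -0.001] | shift(target axes) [ 0.02  -0.016 -0.001]
-40 28 y [-20.3  11.8] mid -4.2 z [13.  16.6] 156.0
-35 38 y [-20.1  20.4] mid 0.1 z [13.1 16.7] 175.0
-30 66 y [-29.4  31.4] mid 1.0 z [13.2 21.4] 150.0
-25 44 y [-22.7  21.2] mid -0.7 z [12.8 14.9] 183.0
-20 42 y [-20.3  20. ] mid -0.1 z [13.2 16.3] 189.0
-15 35 y [-21.4  20.2] mid -0.6 z [13.3 16.4] 189.0
-10 47 y [-21.5  20.9] mid -0.3 z [13.1 16.4] 188.0
-5 47 y [-21.   19.6] mid -0.7 z [12.6 16.1] 182.0
0 35 y [-21.3  19.1] mid -1.1 z [ 7.1 14.5] 150.0
100 32 y [-15.7  10.3] mid -2.7 z [11.6 15.5] 51.0
105 29 y [-15.3  10. ] mid -2.6 z [12.2 14.8] 37.0
110 32 y [-16.6  12. ] mid -2.3 z [12.6 16.2] 61.0
115 35 y [-16.1  12.6] mid -1.8 z [12.6 17.2] 72.0
120 26 y [-14.1  10.2] mid -1.9 z [11.1 15.2] 56.0
125 29 y [-18.7  15.6] mid -1.5 z [18.3 20.6] 107.0
130 42 y [-20.1  15.4] mid -2.3 z [18.7 22.5] 144.0
135 42 y [-20.4  15.8] mid -2.3 z [18.7 21.4] 149.0
140 46 y [-20.   15.9] mid -2.0 z [19.1 21.5] 151.0
145 47 y [-20.4  16.2] mid -2.1 z [18.7 21.1] 150.0
150 47 y [-20.5  16.8] mid -1.9 z [18.4 20.8] 149.0
155 41 y [-18.8  15.5] mid -1.7 z [18.7 22.4] 152.0
160 47 y [-20.9  15.8] mid -2.6 z [18.8 22.9] 151.0
165 48 y [-20.4  16.8] mid -1.8 z [18.4 21.7] 150.0
170 54 y [-17.9  13.1] mid -2.4 z [ 8.3 18.5] 110.0
175 25 y [-13.4   9.8] mid -1.8 z [4.6 6.3] 51.0
front hist [ 0  0  0  0  0  0  0  0  0  0  0  1  7  7  3 11  5  5  3  8  9  5  5  4
  6  9  8]
slab front hist [12  7  7  7 12  7  8 21 38 14  0  0  0  0  0]
```

View pics/top2.png

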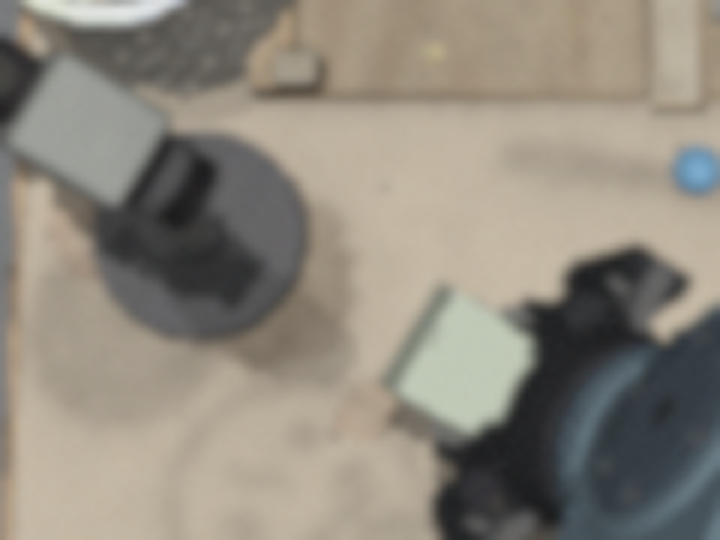

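View pics/w11.png

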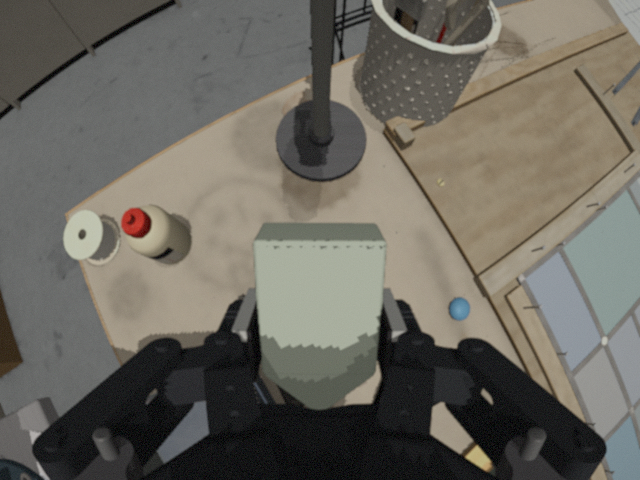

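View pics/scene2.png

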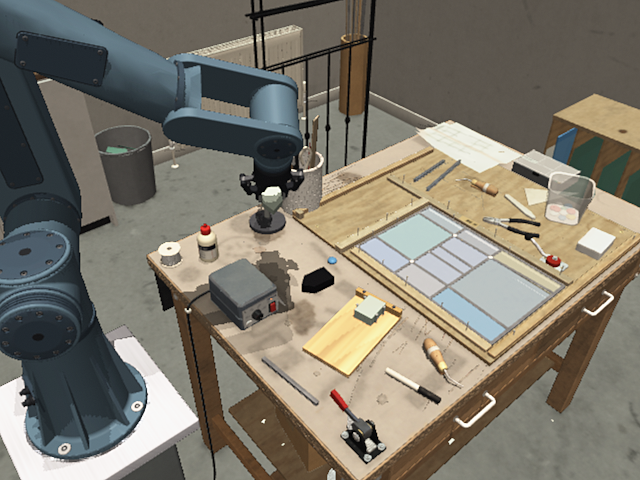

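>>> step_arm([
  [0,0,0,0.04,-0.01,0,0],
  [0,0,0,0,0,0,0],
  [0,0,0,0,0,0,0],
  [0,0,0,0,0,0,0],
])

```text
time_s: 18.35
eef_pos: [0.52, 0.0972, 0.2114]
eef_rot: [0.837, -0.483, 0.128, -0.222]
wrist_force: [-0.5, -0.2, -3.1]
opening: 0.524
```

Run:
```python
from tgt import *
o,Rc,pc=state(); print(pc,o['time_s'],o['opening'],abs(o['dq']).max(),o['wrist_force'].round(1))
Rt,p=target(0.); delta(Rt,p)
ctrl.hand_in()
```

```text
[0.51995496 0.09716058 0.21143664] 18.35 0.5236069461317795 0.0018327795126899284 [-0.5 -0.2 -3.1]
turn units [ 0.002  0.003 -0.001] | shift(cur axes) [-0.028  0.001 -0.006] | shift(target axes) [-0.028  0.001 -0.006]
the job is handed in; nothing more can be done
```

I slid the pale pointed slab flush against its neighbour, then lifted it out same face up. I handed in at 18.35 s with the arm still holding it in front of the inspection camera.

**Fit:** The wrist view showed an even seam, with the side edges in line to about 0.2 mm. The slab stopped moving when it met the neighbour. The highest push reading was about 11 N, of which roughly 5–8 N was sliding friction. I backed off a few millimetres before lifting.

**Pose at the lens:** In the camera frame the slab is turned to 60.3° and tilted up 30°. The arm matched my computed target to about 0.1° and 0.2 mm, apart from a deliberate sideways correction of about 0.9 mm.

**Distance and height:** The last overhead picture, taken before that correction, put the gap at about 99 mm. It put the height within 1 mm of the lens axis.

**What disagreed:** The cameras differ by 2–3 mm on the lens's sideways position. The overhead view wanted a 1.7 mm correction, and the wrist and scene views wanted less or the opposite, so I took a compromise. The centring is therefore only known to about 1–2 mm. The camera's heading is uncertain by roughly half a degree.

**Nothing disturbed:** The neighbour, the board and the loose items around them look unmoved in the last pictures. The inspection camera itself was hidden in the scene view, but the overhead view shows it in place, and the wrist force readings gave no sign of contact.

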